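# Locate a mounting-rail blank in the drill jig

### The job

Get the compressor-rail blank ready for drilling: push the loose, undrilled aluminium bar along the jig's plate until it lies flat against the fence with its left end up against the stop, then swing the clamp strap in with a fingertip until it is square across the bar. Only push: do not lift or tip the bar, shift the stop, or disturb the other parts and tools lying about.

Things in the scene. Friction and masses are not known exactly. Their poses are not given: they have to be found in the camera images.
- jig: a drill jig screwed to the bench (it does not move): grey plate 220 mm (x) x 430 mm (y) x 16 mm thick; origin at the centre of the plate's underside, on the bench; its x points away from the robot across the plate, its y along the plate to the left, turned up to 0.2 rad from the bench's. The entries below give places in this frame, in mm. The stop's screw is held in a block at y = 197 to 213, height 56
- fence (a point): middle of the front face (robot side) of the fence, a straight steel rail on the plate along the jig's y: front face at x = 50, 25 thick, from y = -190 to 130, top 32 above the bench; axes as the jig's
- drill_plate (a point): middle of the underside of the dark drill plate, fixed on the fence and overhanging the bar's place: x = 3 to 75, y = 75 to 115, underside 41 above the bench (5 above the bar's top), top of its one bushing 60; axes as the jig's
- bar_center (a point): centre of the work piece: a plain undrilled aluminium flat bar, 40 mm wide (x) x 220 long (y) x 20 thick, 0.3 to 0.7 kg, lying loose and flat on the jig's plate in front of the fence, up to 0.25 rad askew to it; axes along those sides; 26 mm above the bench, 10 above the plate. When home it is at x = 30 in the jig's frame
- bar_end (a point): centre of the bar's left end face, the end towards the stop, 110 mm from the bar's centre along its +y
- stop_face (a point): centre of the face of the stop: a steel pad 18 mm across on the end of a screw along the jig's y, facing the jig's -y, at x = 30, height 27. Set anywhere from y = 120 to 180, it stays put unless pushed with about 80 N. Axes as the jig's. The bar is home along the fence when its left end face touches this pad
- strap (a joint): angle of the clamp strap about its upright pivot, rad. 0: swung in, square across the fence and over the bar's place, pointing to the jig's -x, against an end stop. It grows, up to 2.1, as the strap swings out to the right; at 1.57 it points along the fence to the jig's -y. It stays where it is left; friction about 1 N at the tip
- strap_pivot (a point): the strap's pivot, on the fence at x = 62.5, y = 30, at half the strap's thickness (47 mm above the bench); a black star knob about 39 mm across stands on it, up to 73 mm above the bench; axes as the jig's
- strap_tip (a point): middle of the free end of the strap, a steel bar 24 mm wide and 12 thick that reaches 65 mm from the pivot; at half its thickness, 47 mm above the bench; underside 41 (5 above the bar's top, 9 above the fence), top 53. Its -x points along the strap, away from the pivot
- bar: the same bar; origin at the centre of its underside, 10 mm below bar_center; axes the same
- drilled_rail: bystander: a shorter aluminium bar, 40 x 150 x 20 mm, already drilled with two holes, on the bench to the front right of the jig; origin at the centre of its underside
- piston: bystander: aluminium compressor piston 50 mm in diameter standing on its crown, its steel connecting rod upright on it, 119 mm tall over all, on the bench behind the jig; origin at the centre of its underside
- valve_plate: bystander: flat steel valve plate, 85 x 120 x 9 mm, lying on the bench behind the jig; origin at the centre of its underside
- spanner: bystander: steel spanner about 170 mm long, lying on the bench in front of the jig (robot side); origin at its middle
- screwdriver: bystander: screwdriver about 200 mm long with a black handle, lying on the bench to the left of the jig; origin near its middle
- bushing: bystander: spare steel drill bushing with a collar, 28 mm across, 26 mm tall, standing on the front left corner of the jig's plate; origin at the centre of its underside
- oil_bottle: bystander: white oil bottle with a black cap, 56 mm across, 150 mm tall, standing on the bench to the right of the jig; origin at the centre of its underside
There are look-alikes about, which are no part of the job. Leave any blue or purple look-alike of the bar alone.

How it is judged:
By the outcome, as a careful person would: the job done as asked, in the order asked, and still so for the second after the job is handed in, with the robot touching nothing.
It also fails if it takes over 64 s, if anything falls off the work surface, if the arm or the gripper's body presses on something with over 40 N, if the wrist force passes 120 N, or if a joint passes its speed limit or range.

### The arm

A 6-joint arm with a two-finger parallel gripper is mounted at the origin on the work surface. World frame = base frame: x ahead of the robot, y to its left, z up, the work surface at z = 0. Lengths are in m, angles in rad, forces in N, time in s.
With the tool pointing down it reaches from about 0.375 to 0.75 m from the base axis. Payload 9 kg.
Tool frame: the origin (TCP) lies at the very end of the fingers, on their centre line; the grasp point (between the pads) lies bot.grip_depth behind it (bot.grip_depth is the distance from the TCP to the grasp point, in m); z points along the fingers, y is the direction in which the jaws open and shut (so a half turn about z gives the same grasp; the last joint's range is limited). The gripper opens to 85 mm and grips with 20 to 120 N. Pads are 22 mm wide; open, the fingers measure 114 mm over their backs; the gripper's body (76 mm by 85 mm) begins 54 mm behind the grasp point. The pads swing forward as they close: fully open they stand 13 mm farther back than shut.
Start: joints at [-1.529, 0.104, 0.097, 1.564, 0, 1.353], TCP at [0.154, -0.58, 0.231] pointing down, gripper open.
Joint ranges: [-2.99, 2.99], [-0.84, 1.86], [-1.1, 1.16], [-1.84, 2.11], [-1.51, 1.56], [-3.14, 3.14]. Speed limits (rad/s): [2.22, 2.22, 2.57, 3.14, 3.14, 3.14].

### API

Orientations are given as a unit quaternion [x, y, z, w].
In Python, from bench import bot gives the robot as it stands.
- The arm moves only by the tool apply_moves, never from a script. Its argument "series" is a list of rows, each an object of numbers: "wx", "wy", "wz": the turn, a rotation vector about the world's x, y, z in degrees; "x", "y", "z": the shift along the world's x, y, z in cm; "gripper": the gripper command: -1 is fully open, 1 is shut, values between are in proportion. In form: [{"wx": .., "wy": .., "wz": .., "x": .., "y": .., "z": .., "gripper": ..}, ...]. A call has 1 to 20 rows; each row shifts and turns the pose as measured when the row begins; what a row does not reach is not made up. A row lasts 1/8 s, in which the tool goes at most 62.5 mm and 10.7 degrees, less where a joint would pass 70% of its speed; a pose out of reach is approached as far as the arm can. A call is refused whole if a number of a shift passes 6.25 or a number of a turn 10.7, either way. A call with a gripper value outside its range is refused whole. The fingers move at their own pace and stop on an object; the grip force is fixed at half the most. Time passes only in rows, so rows that do not move let the fingers close. It gives the time, the measured TCP pose, the force and the opening at its end, in the units of the state.
- bot.get_obs(): the state, without advancing time (a new reading comes with each control period).
- bot.read_camera(name): name is "side" or "top" or "wrist"; returns the picture (384x512x3 uint8, blue, green, red); there is no depth.
- bot.camera_info(name): a dict with "intrinsics" (3x3 intrinsics, pixels), "R" (3x3) and "t" (3): a world point X has camera coordinates R X + t. Camera axes: x right, y down, z forward; pixel columns grow to the right and rows downward; lengths in m; the calibration is good to about 2 mm. A picture is of the moment at which its call begins: read the wrist's pose just before it. camera_info takes no time and is no camera call; for the wrist camera it gives the pose at the moment of the call.
- bot.job_done(): hands the job in, once; it reports no verdict.
The state is a dict: "t": time; "q": joint angles; "qvel": joint speeds; "joint_torque": joint torques, N m; "position": TCP position; "eef_rot": TCP orientation; "contact_force": force on the tool from outside, world axes, zero at the start; "torque": the same for the moment, N m; "gripper_width": opening from 0.0 (shut) to 1.0 (fully open).
Only numpy, scipy, OpenCV 4.12 (cv2) and the standard library are available. Lean on these libraries where they do the work, as an engineer would, in place of code of your own. Each camera call takes 0.05 s, during which the arm holds its last target.

## Working session

There is one attempt and no reset: what is moved stays moved. The work goes in short steps, Python scripts to look and compute and a tool call to move; the robot and the scene stay as the last step left them, time stands still between calls to the robot, and variables do not carry over. Pictures are saved under pics/ and viewed, and the job is handed in when it is done.

Besides the shell and the picture viewer there is one more tool, called after "Request:" by a JSON object that holds its "name" and its "arguments". apply_moves: Moves the arm, as the interface text tells. Its arguments: {"type":"object","properties":{"series":{"type":"array"}},"required":["series"]}

```bash
mkdir -p pics; ls; python3 - <<'E'
from bench import bot
import cv2
o=bot.get_obs();print(o)
for n in ("top","side","wrist"):
    i=bot.camera_info(n);print(n,i)
    cv2.imwrite(f"pics/{n}0.png",bot.read_camera(n))
print(bot.grip_depth)
E
```

```text
pics
{'t': 0.0, 'q': array([-1.52868211e+00,  1.04685291e-01,  9.64819923e-02,  1.56389137e+00,
       -1.60418183e-05,  1.35311391e+00]), 'qvel': array([-0.00027799,  0.00138146, -0.00078973, -0.00182934, -0.00048366,
       -0.00017494]), 'joint_torque': array([-2.17619622e-04, -5.56927443e+01,  5.03651297e+01,  1.65601820e-02,
       -2.92535733e-04, -2.24126531e-07]), 'position': array([ 0.15413103, -0.57952982,  0.23053752]), 'eef_rot': array([ 9.91574861e-01,  1.29533293e-01,  4.89237105e-05, -6.47374587e-04]), 'contact_force': array([-0.2469803 ,  0.17919664,  0.21491303]), 'torque': array([ 0.01932219,  0.0204031 , -0.03838087]), 'gripper_width': 1.0020528823891133}
top {'intrinsics': array([[374.78423888,   0.        , 252.0909781 ],
       [  0.        , 374.78423888, 186.98260994],
       [  0.        ,   0.        ,   1.        ]]), 'R': array([[ 0.0081585 , -0.99993973, -0.00734682],
       [-0.99366705, -0.00728348, -0.11212826],
       [ 0.11206799,  0.00821509, -0.99366658]]), 't': array([-0.06322278,  0.55244513,  1.28605457])}
side {'intrinsics': array([[492.91814293,   0.        , 250.950749  ],
       [  0.        , 492.91814293, 192.22329321],
       [  0.        ,   0.        ,   1.        ]]), 'R': array([[-0.81753482, -0.57587854,  0.00084829],
       [-0.39823859,  0.56428643, -0.7231783 ],
       [ 0.41598418, -0.59156127, -0.69066086]]), 't': array([0.4136472 , 0.29643801, 1.18568235])}
wrist {'intrinsics': array([[321.65395803,   0.        , 257.94425145],
       [  0.        , 321.65395803, 191.66712261],
       [  0.        ,   0.        ,   1.        ]]), 'R': array([[ 0.257189  , -0.96635899, -0.00203131],
       [-0.92365788, -0.2464413 ,  0.29346688],
       [-0.28409496, -0.07360021, -0.95596708]]), 't': array([-0.59866205, -0.03968071,  0.37873968])}
0.0187
```

View pics/top0.png

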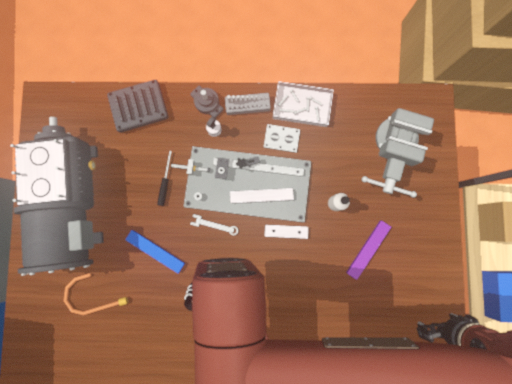

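View pics/side0.png

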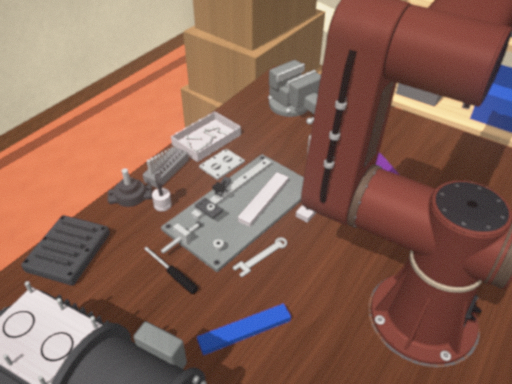

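```bash
python3 - <<'E'
import cv2
a=cv2.imread("pics/top0.png");b=cv2.imread("pics/side0.png")
cv2.imwrite("pics/top0c.png",cv2.resize(a[100:300,130:380],None,fx=3,fy=3,interpolation=cv2.INTER_CUBIC))
cv2.imwrite("pics/side0c.png",cv2.resize(b[60:320,100:400],None,fx=2.3,fy=2.3,interpolation=cv2.INTER_CUBIC))
E
```

```text
(no output)
```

View pics/top0c.png

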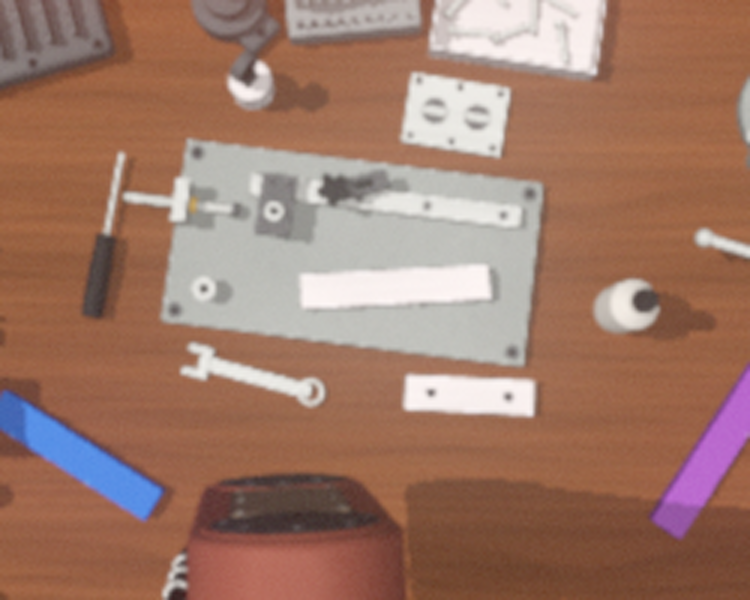

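View pics/side0c.png

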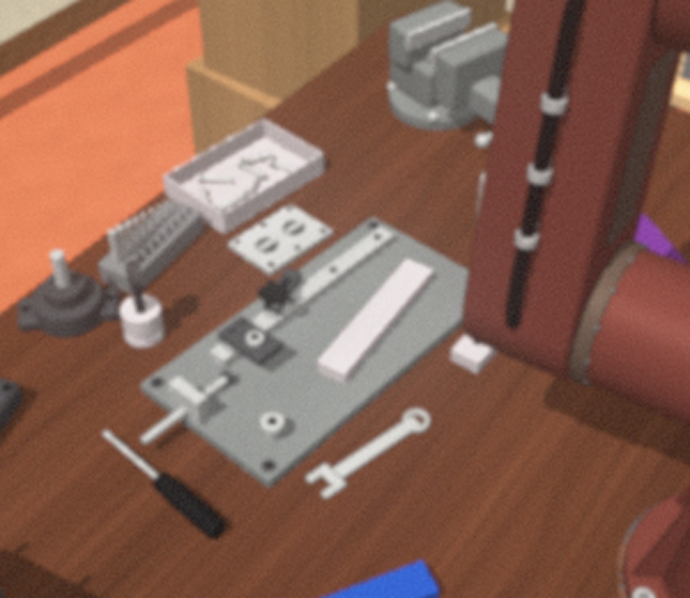

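View pics/wrist0.png

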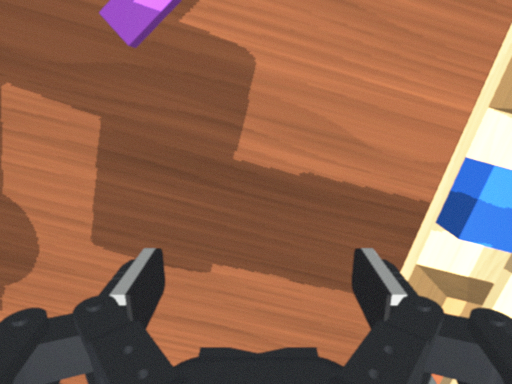

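The top view shows the jig plate with corners at crop (190,140), (543,182), (525,365) and (163,318). The bar's top face is at crop (300,274), (490,264), (493,298), (302,309). The strap isn't clear yet.

```bash
cat > h.py <<'E'
from bench import bot
import numpy as np, cv2
def ray(ci,uv):
    K,R,t=ci["intrinsics"],np.array(ci["R"]),np.array(ci["t"])
    d=R.T@np.linalg.solve(K,[uv[0],uv[1],1.]); return -R.T@t,d
def onz(ci,uv,z):
    c,d=ray(ci,uv); return c+d*(z-c[2])/d[2]
def proj(ci,X):
    p=ci["intrinsics"]@(np.array(ci["R"])@np.asarray(X,float)+ci["t"]); return p[:2]/p[2]
def tri(l):
    A=np.zeros((3,3));b=np.zeros(3)
    for ci,uv in l:
        c,d=ray(ci,uv);d=d/np.linalg.norm(d);P=np.eye(3)-np.outer(d,d);A+=P;b+=P@c
    return np.linalg.solve(A,b)
class Jig:
    def __init__(s,x,y,a): s.o=np.array([x,y]);s.a=a;s.R=np.array([[np.cos(a),-np.sin(a)],[np.sin(a),np.cos(a)]])
    def w(s,p): # jig mm -> world m
        p=np.asarray(p,float)/1000; return np.append(s.o+s.R@p[:2],p[2] if len(p)>2 else 0)
    def j(s,P): return np.append(s.R.T@(np.asarray(P)[:2]-s.o)*1000,P[2]*1000 if len(P)>2 else 0)
def rigid(M,W):
    M=np.asarray(M,float)[:,:2]/1000;W=np.asarray(W)[:,:2]
    m,w=M.mean(0),W.mean(0);H=(M-m).T@(W-w);a=np.arctan2(H[0,1]-H[1,0],H[0,0]+H[1,1])
    R=np.array([[np.cos(a),-np.sin(a)],[np.sin(a),np.cos(a)]]);o=w-R@m
    return o,a,np.linalg.norm((R@(M-m).T).T+w-W,axis=1)*1000
E
python3 - <<'E'
from h import *
np.set_printoptions(precision=4,suppress=True)
T=bot.camera_info("top");S=bot.camera_info("side")
t=lambda u,v:(130+(u-1)/3,100+(v-1)/3)
s=lambda u,v:(100+(u-.65)/2.3,60+(v-.65)/2.3)
P=[t(190,140),t(543,182),t(525,362),t(163,316)]
W=[onz(T,p,.016) for p in P]
o,a,r=rigid([[110,215],[110,-215],[-110,-215],[-110,215]],W);print(o,a,r)
J=Jig(*o,a)
for p in [s(375,218),s(140,383),s(268,483)]: print("side jig",J.j(onz(S,p,.016)))
print("tri",tri([(T,P[0]),(S,s(140,383))]),tri([(T,P[1]),(S,s(375,218))]))
B=[t(300,274),t(490,264),t(493,298),t(302,307)]
for p in B: print("bar",onz(T,p,.036),J.j(onz(T,p,.036)))
for p in [s(408,258),s(434,270),s(345,374),s(318,360)]: print("bars",onz(S,p,.036),J.j(onz(S,p,.036)))
print("knob",J.j(onz(T,t(335,188),.073)),"bush",J.j(onz(T,t(204,288),.042)))
print(J.w([0,0,0]),J.w([62.5,30,0]))
E
```

```text
[ 0.5698 -0.0438] -0.1159511714740375 [3.9619 3.2407 2.3521 3.3677]
side jig [ 101.6956 -211.6225   16.    ]
side jig [108.0477 216.3771  16.    ]
side jig [-113.4884  220.0952   16.    ]
tri [0.7023 0.1565 0.0136] [ 0.651  -0.2692  0.0118]
bar [0.5376 0.0193 0.036 ] [-39.2431  59.012   36.    ]
bar [ 0.551 -0.202  0.036] [  -0.3688 -159.3145   36.    ]
bar [ 0.5113 -0.2054  0.036 ] [ -39.4269 -167.206    36.    ]
bar [0.4991 0.0164 0.036 ] [-77.1672  51.6774  36.    ]
bars [ 0.5499 -0.2014  0.036 ] [  -1.491  -158.7809   36.    ]
bars [ 0.509 -0.201  0.036] [ -42.2092 -163.1883   36.    ]
bars [0.4971 0.0185 0.036 ] [-79.3584  53.4951  36.    ]
bars [0.5372 0.0185 0.036 ] [-39.5797  58.1406  36.    ]
knob [60.1354 29.2533 73.    ] bush [-69.6801 166.9206  42.    ]
[ 0.5698 -0.0438  0.    ] [ 0.6353 -0.0213  0.    ]
```

Request:
{"name": "apply_moves", "arguments": {"series": [{"x": 1, "y": 3.0, "z": 0.6, "wz": 8, "gripper": -1}, {"x": 1, "y": 3.0, "z": 0.6, "wz": 8, "gripper": -1}, {"x": 1, "y": 3.0, "z": 0.6, "wz": 8, "gripper": -1}, {"x": 2, "y": 3.0, "z": 0.6, "wz": 8, "gripper": -1}, {"x": 2, "y": 3.0, "z": 0.6, "wz": 8, "gripper": -1}, {"x": 2, "y": 3.0, "z": 0.6, "wz": 8, "gripper": -1}, {"x": 2.5, "y": 3.0, "z": 0.6, "wz": 8, "gripper": -1}, {"x": 2.5, "y": 3.0, "z": 0.6, "wz": 8, "gripper": -1}, {"x": 2.5, "y": 3.0, "z": 0.6, "wz": 8, "gripper": -1}, {"x": 2.5, "y": 3.0, "z": 0.6, "wz": 8, "gripper": -1}, {"x": 2.5, "y": 3.0, "z": 0.6, "wz": 8, "gripper": -1}, {"x": 2.5, "y": 3.0, "z": 0.6, "wz": 8, "gripper": -1}, {"x": 2.5, "y": 3.0, "z": 0, "wz": 8, "gripper": -1}, {"x": 2.5, "y": 3.0, "z": 0, "wz": 8, "gripper": -1}, {"x": 2.5, "y": 3.0, "z": 0, "wz": 8, "gripper": -1}, {"x": 2.5, "y": 3.0, "z": 0, "wz": 8, "gripper": -1}, {"x": 2.5, "y": 2.0, "z": 0, "wz": 8, "gripper": -1}, {"x": 2.5, "y": 2.0, "z": 0, "wz": 8, "gripper": -1}]}}

```text
$.series[0]: bad value
```

Request:
{"name": "apply_moves", "arguments": {"series": [{"wx": 0, "wy": 0, "wz": 8, "x": 1, "y": 3, "z": 0.6, "gripper": -1}, {"wx": 0, "wy": 0, "wz": 8, "x": 1, "y": 3, "z": 0.6, "gripper": -1}, {"wx": 0, "wy": 0, "wz": 8, "x": 1, "y": 3, "z": 0.6, "gripper": -1}, {"wx": 0, "wy": 0, "wz": 8, "x": 2, "y": 3, "z": 0.6, "gripper": -1}, {"wx": 0, "wy": 0, "wz": 8, "x": 2, "y": 3, "z": 0.6, "gripper": -1}, {"wx": 0, "wy": 0, "wz": 8, "x": 2, "y": 3, "z": 0.6, "gripper": -1}, {"wx": 0, "wy": 0, "wz": 8, "x": 2.5, "y": 3, "z": 0.6, "gripper": -1}, {"wx": 0, "wy": 0, "wz": 8, "x": 2.5, "y": 3, "z": 0.6, "gripper": -1}, {"wx": 0, "wy": 0, "wz": 8, "x": 2.5, "y": 3, "z": 0.6, "gripper": -1}, {"wx": 0, "wy": 0, "wz": 8, "x": 2.5, "y": 3, "z": 0.6, "gripper": -1}, {"wx": 0, "wy": 0, "wz": 8, "x": 2.5, "y": 3, "z": 0.6, "gripper": -1}, {"wx": 0, "wy": 0, "wz": 8, "x": 2.5, "y": 3, "z": 0.6, "gripper": -1}, {"wx": 0, "wy": 0, "wz": 8, "x": 2.5, "y": 3, "z": 0, "gripper": -1}, {"wx": 0, "wy": 0, "wz": 8, "x": 2.5, "y": 3, "z": 0, "gripper": -1}, {"wx": 0, "wy": 0, "wz": 8, "x": 2.5, "y": 3, "z": 0, "gripper": -1}, {"wx": 0, "wy": 0, "wz": 8, "x": 2.5, "y": 3, "z": 0, "gripper": -1}]}}

```text
t: 2.15
position: [0.501, -0.0829, 0.3008]
eef_rot: [0.286, 0.958, -0.002, -0.002]
contact_force: [0.7, -0.6, -0.2]
gripper_width: 0.999
```

Request:
{"name": "apply_moves", "arguments": {"series": [{"wx": 0, "wy": 0, "wz": 9, "x": 2, "y": 0, "z": 0, "gripper": -1}, {"wx": 0, "wy": 0, "wz": 9, "x": 2, "y": 0, "z": 0, "gripper": -1}, {"wx": 0, "wy": 0, "wz": 9, "x": 2, "y": 0, "z": 0, "gripper": -1}, {"wx": 0, "wy": 0, "wz": 0.5, "x": 0, "y": 0, "z": 0, "gripper": -1}]}}

```text
t: 2.65
position: [0.5634, -0.0796, 0.2993]
eef_rot: [0.039, 0.999, -0.002, -0.002]
contact_force: [-0.2, -0.3, -0.4]
gripper_width: 0.999
```

```bash
python3 - <<'E'
from h import *
import pickle
o=bot.get_obs();print(o["q"],o["position"],o["eef_rot"])
ci=bot.camera_info("wrist");im=bot.read_camera("wrist");pickle.dump(ci,open("w1.pkl","wb"))
cv2.imwrite("pics/w1.png",im);cv2.imwrite("pics/w1b.png",cv2.resize(im,(800,600),interpolation=cv2.INTER_CUBIC))
E
```

```text
[-0.36737896  0.04154999  0.15621514  1.68842038 -0.00517953 -0.28882046] [ 0.5633767  -0.07963301  0.29930186] [ 0.03926515  0.99922438 -0.00197487 -0.00223506]
```

View pics/w1b.png

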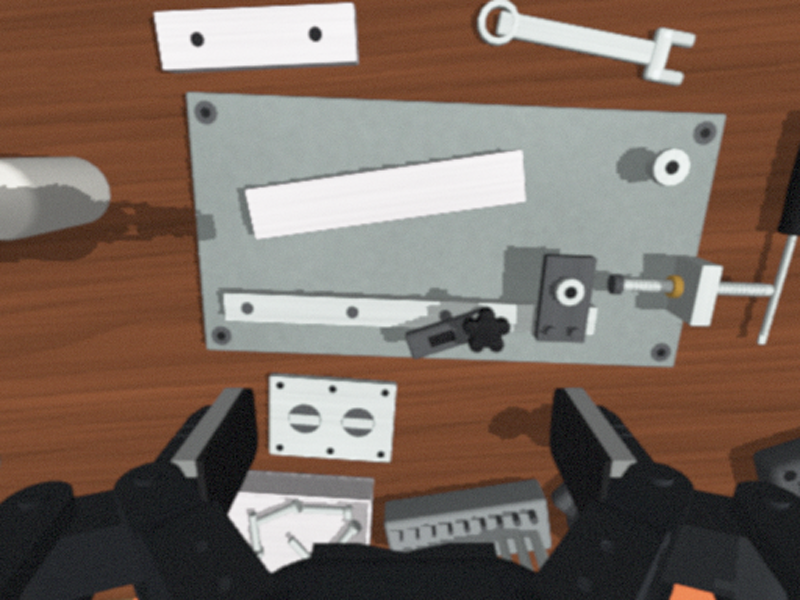

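The wrist view (800-wide) shows:
- **Bar:** its top-face corners are at (247,189), (522,151), (525,202) and (257,239).
- **Strap:** it points right and slightly backwards. The knob is at (487,330) and the tip at about (411,345).
- **Stop:** the pad face is at about (610,284).

I'll measure these next.

```bash
python3 - <<'E'
from h import *
import pickle
np.set_printoptions(precision=4,suppress=True)
W=pickle.load(open("w1.pkl","rb"));T=bot.camera_info("top");S=bot.camera_info("side")
k=lambda u,v:((u+.5)/1.5625-.5,(v+.5)/1.5625-.5)
t=lambda u,v:(130+(u-1)/3,100+(v-1)/3)
s=lambda u,v:(100+(u-.65)/2.3,60+(v-.65)/2.3)
C=[k(674,366),k(207,349),k(187,93),k(726,115)]
M=[[110,215],[110,-215],[-110,-215],[-110,215]]
o,a,r=rigid(M,[onz(W,p,.016) for p in C]);print("wrist jig",o,a,r)
Tc=[t(190,140),t(543,182),t(525,362),t(163,316)]
X=[tri([(T,p),(W,q)]) for p,q in zip(Tc,C)];print("tri z",np.array(X)[:,2],rigid(M,X))
J=Jig(*o,a);print("yaw deg",np.degrees(a))
for n,p in dict(rightfront=k(247,189),leftfront=k(522,151),leftback=k(525,202),rightback=k(257,239)).items():
    print(n,onz(W,p,.036),J.j(onz(W,p,.036)))
print("bar tri",tri([(W,k(522,151)),(T,t(302,307)),(S,s(345,374))]),tri([(W,k(525,202)),(T,t(300,274)),(S,s(318,360))]))
for n,p,z in [("fence end",k(224,293),.032),("fence end back",k(225,318),.032),("knob",k(487,330),.073),("tip1",k(407,332),.053),("tip2",k(415,357),.053),("pad face",k(610,284),.027),("padtop",k(611,276),.036),("drillp",k(537,340),.049),("bush",k(671,167),.042),("dpfront",k(543,256),.049)]:
    print(n,J.j(onz(W,p,z)))
im=cv2.imread("pics/w1.png")
cv2.imwrite("pics/w1c.png",cv2.resize(im[150:240,240:480],None,fx=3.3,fy=3.3,interpolation=cv2.INTER_CUBIC))
E
```

```text
wrist jig [ 0.5654 -0.0417] -0.11622584959052853 [1.8046 1.7733 1.9983 2.1673]
tri z [0.0187 0.0089 0.0158 0.0223] (array([ 0.5678, -0.0442]), np.float64(-0.11356890158604252), array([3.424 , 0.9819, 2.6147, 3.2367]))
yaw deg -6.659250651859592
rightfront [ 0.5087 -0.2002  0.036 ] [ -37.8773 -163.9909   36.    ]
leftfront [0.4968 0.0168 0.036 ] [-74.864   50.1444  36.    ]
leftback [0.536  0.0187 0.036 ] [-36.1935  56.6419  36.    ]
rightback [ 0.5488 -0.1987  0.036 ] [   1.7642 -157.9032   36.    ]
bar tri [0.4981 0.0169 0.0342] [0.5368 0.019  0.0365]
fence end [  49.8611 -189.1846   32.    ]
fence end back [  72.2921 -189.7717   32.    ]
knob [59.627  28.8285 73.    ]
tip1 [ 71.1602 -33.0198  53.    ]
tip2 [ 93.1202 -25.4484  53.    ]
pad face [ 30.5204 138.4874  27.    ]
padtop [ 21.4124 134.3651  36.    ]
drillp [75.4825 75.7575 49.    ]
bush [-67.4439 164.2423  42.    ]
dpfront [ 4.2213 72.3523 49.    ]
```

View pics/w1c.png

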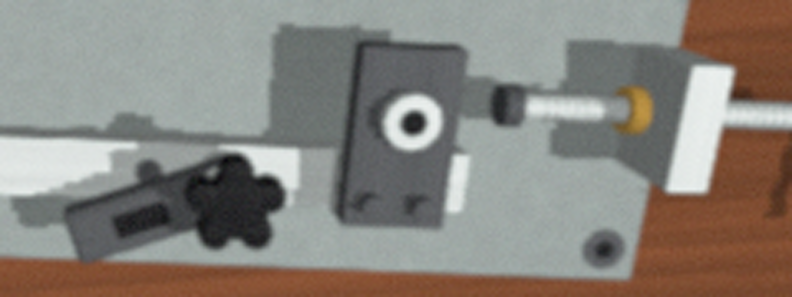

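```bash
python3 - <<'E'
from h import *
import pickle
W=pickle.load(open("w1.pkl","rb"))
from scipy.spatial.transform import Rotation as Ro
R=Ro.from_quat([0.03926515,0.99922438,-0.00197487,-0.00223506]).as_matrix();p=np.array([0.5633767,-0.07963301,0.29930186])
for zz in (0,-.013):
  for xx in (-.011,.011):
    for yy in (-.0425,.0425,.057):
      print(zz,xx,yy,proj(W,p+R@[xx,yy,zz])*1.5625)
im=cv2.imread("pics/w1.png")
cv2.imwrite("pics/w1f.png",cv2.resize(im[230:384,100:420],None,fx=2.5,fy=2.5,interpolation=cv2.INTER_CUBIC))
E
```

```text
0 -0.011 -0.0425 [270.06859203 430.31576168]
0 -0.011 0.0425 [535.23369458 430.31028021]
0 -0.011 0.057 [580.45009468 430.3093455 ]
0 0.011 -0.0425 [264.57222184 367.36642076]
0 0.011 0.0425 [540.74207254 367.38256272]
0 0.011 0.057 [587.83425826 367.38531523]
-0.013 -0.011 -0.0425 [258.97037135 454.0863596 ]
-0.013 -0.011 0.0425 [546.3126445 454.0718348]
-0.013 -0.011 0.057 [595.30913416 454.06935808]
-0.013 0.011 -0.0425 [252.49252667 386.70654558]
-0.013 0.011 0.0425 [552.80230638 386.71679822]
-0.013 0.011 0.057 [604.00898785 386.71854643]
```

View pics/w1f.png

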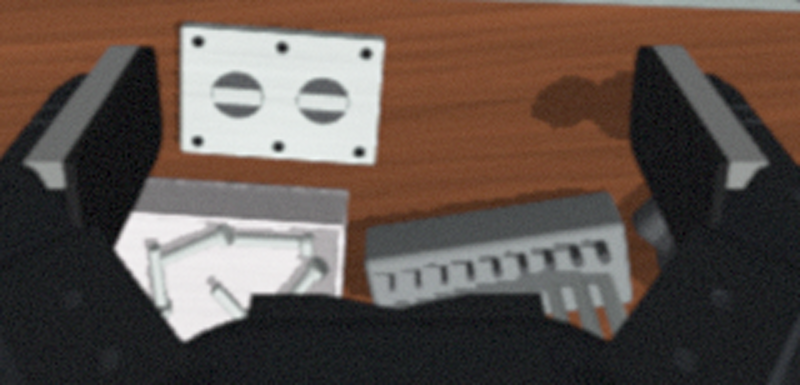

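Request:
{"name": "apply_moves", "arguments": {"series": [{"wx": 0, "wy": 0, "wz": -2.1, "x": -3.1, "y": -0.2, "z": -3, "gripper": -1}, {"wx": 0, "wy": 0, "wz": 0, "x": -3.1, "y": -0.2, "z": -4, "gripper": -1}, {"wx": 0, "wy": 0, "wz": 0, "x": -3.1, "y": -0.2, "z": -4, "gripper": -1}, {"wx": 0, "wy": 0, "wz": 0, "x": 0, "y": 0, "z": -4, "gripper": -1}, {"wx": 0, "wy": 0, "wz": 0, "x": 0, "y": 0, "z": -4, "gripper": -1}, {"wx": 0, "wy": 0, "wz": 0, "x": 0, "y": 0, "z": -3, "gripper": -1}, {"wx": 0, "wy": 0, "wz": 0, "x": 0, "y": 0, "z": -2, "gripper": -1}, {"wx": 0, "wy": 0, "wz": 0, "x": 0, "y": 0, "z": 0, "gripper": -1}]}}

```text
t: 3.7
position: [0.461, -0.0854, 0.0529]
eef_rot: [0.073, 0.997, -0.003, -0.001]
contact_force: [-0.8, -0.8, -0.0]
gripper_width: 1.0
```

```bash
cat > snap.py <<'E'
from h import *
import pickle,sys
from scipy.spatial.transform import Rotation as Ro
n=sys.argv[1]
J=Jig(0.5655,-0.042,-0.116)
def main():
    o=bot.get_obs();print(o["t"],o["position"],"jig",J.j(o["position"]).round(1),"toolx yaw",round(float(np.degrees(2*np.arctan2(o["eef_rot"][1],o["eef_rot"][0]))),2),o["contact_force"].round(1))
    for c in sys.argv[2:]:
        ci=bot.camera_info(c);im=bot.read_camera(c);pickle.dump(ci,open(f"{n}_{c}.pkl","wb"));cv2.imwrite(f"pics/{n}_{c}.png",im)
        if c=="wrist": im=cv2.resize(im,(800,600),interpolation=cv2.INTER_CUBIC)
        if c=="side": im=cv2.resize(im[110:310,130:390],None,fx=3,fy=3,interpolation=cv2.INTER_CUBIC)
        if c=="top": im=cv2.resize(im[130:260,150:350],None,fx=4,fy=4,interpolation=cv2.INTER_CUBIC)
        cv2.imwrite(f"pics/{n}_{c}b.png",im)
if __name__=="__main__": main()
E
python3 snap.py a wrist side
```

```text
3.7 [ 0.46101663 -0.08537155  0.05290591] jig [-98.8 -55.2  52.9] toolx yaw 171.57 [-0.8 -0.8 -0. ]
```

View pics/a_sideb.png

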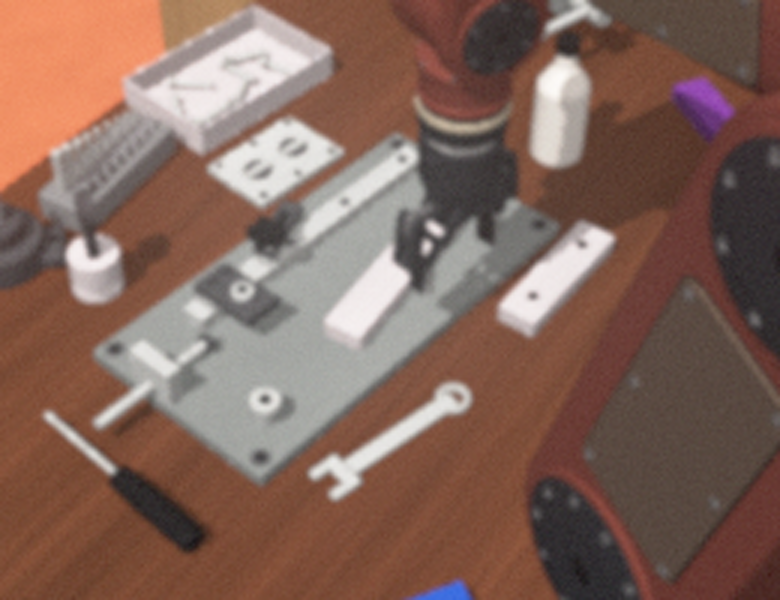

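View pics/a_wristb.png

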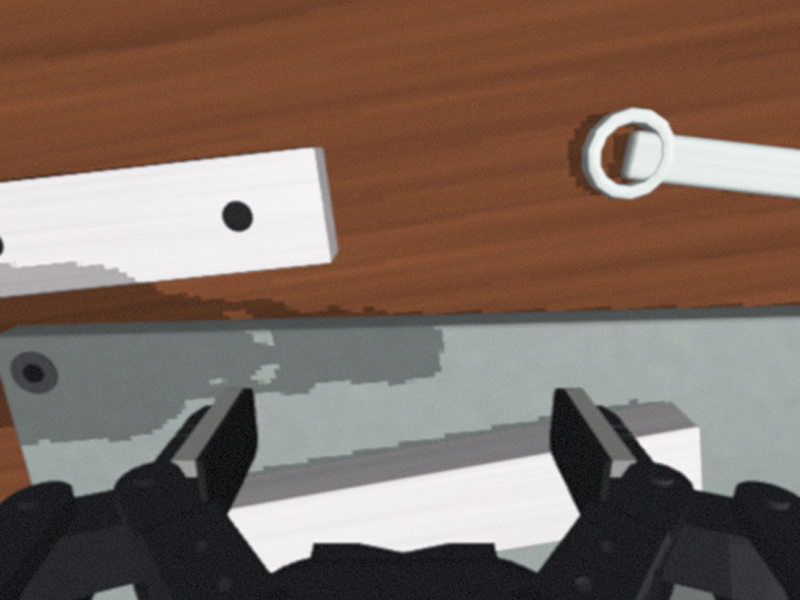

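Request:
{"name": "apply_moves", "arguments": {"series": [{"wx": 0, "wy": 0, "wz": 1.7, "x": 0, "y": 0, "z": -1.5, "gripper": -1}, {"wx": 0, "wy": 0, "wz": 0, "x": 0, "y": 0, "z": -1.2, "gripper": -1}, {"wx": 0, "wy": 0, "wz": 0, "x": 0, "y": 0, "z": -0.8, "gripper": -1}, {"wx": 0, "wy": 0, "wz": 0, "x": 0, "y": 0, "z": -0.5, "gripper": -1}, {"wx": 0, "wy": 0, "wz": 0, "x": 0, "y": 0, "z": 0, "gripper": -1}]}}

```text
t: 4.42
position: [0.4636, -0.0866, 0.0141]
eef_rot: [0.058, 0.998, -0.004, 0.001]
contact_force: [0.4, -0.3, 0.7]
gripper_width: 0.998
```

```bash
python3 snap.py b wrist
```

```text
4.425 [ 0.46361257 -0.08661672  0.01413588] jig [-96.  -56.1  14.1] toolx yaw 173.38 [ 0.4 -0.3  0.7]
```

View pics/b_wristb.png

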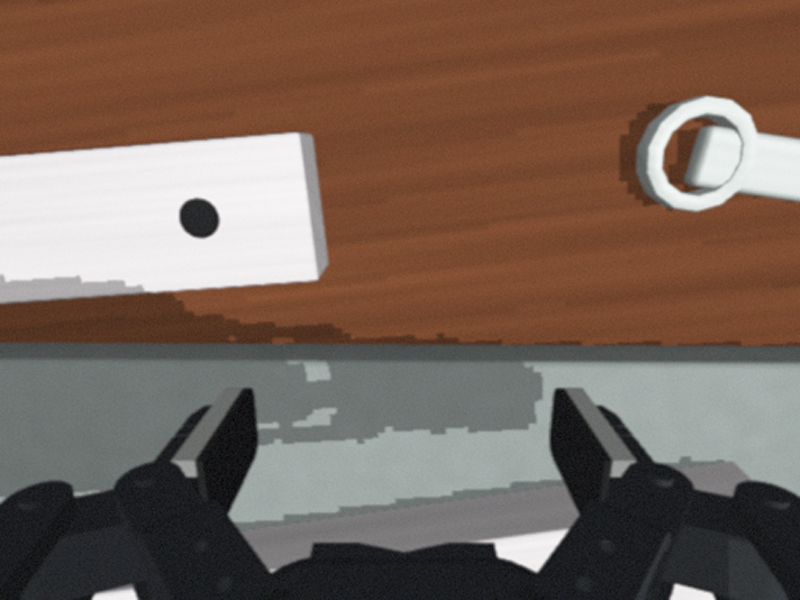

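Request:
{"name": "apply_moves", "arguments": {"series": [{"wx": 0, "wy": 0, "wz": 0, "x": 0.5, "y": -0.06, "z": -0.3, "gripper": -1}, {"wx": 0, "wy": 0, "wz": 0, "x": 0.5, "y": -0.06, "z": -0.1, "gripper": -1}, {"wx": 0, "wy": 0, "wz": 0, "x": 0.5, "y": -0.06, "z": 0, "gripper": -1}, {"wx": 0, "wy": 0, "wz": 0, "x": 0.5, "y": -0.06, "z": 0, "gripper": -1}, {"wx": 0, "wy": 0, "wz": 0, "x": 0.5, "y": -0.06, "z": 0, "gripper": -1}, {"wx": 0, "wy": 0, "wz": 0, "x": 0.5, "y": -0.06, "z": 0, "gripper": -1}, {"wx": 0, "wy": 0, "wz": 0, "x": 0.5, "y": -0.06, "z": 0, "gripper": -1}, {"wx": 0, "wy": 0, "wz": 0, "x": 0.5, "y": -0.06, "z": 0, "gripper": -1}, {"wx": 0, "wy": 0, "wz": 0, "x": 0.5, "y": -0.06, "z": 0, "gripper": -1}, {"wx": 0, "wy": 0, "wz": 0, "x": 0.5, "y": -0.06, "z": 0, "gripper": -1}]}}

```text
t: 5.72
position: [0.5132, -0.091, 0.0102]
eef_rot: [0.057, 0.998, -0.002, -0.003]
contact_force: [-6.6, 0.7, 5.7]
gripper_width: 1.001
```

```bash
python3 snap.py c wrist side top
```

```text
5.725 [ 0.51316832 -0.09104716  0.01015896] jig [-46.3 -54.8  10.2] toolx yaw 173.51 [-6.6  0.7  5.7]
```

View pics/c_sideb.png

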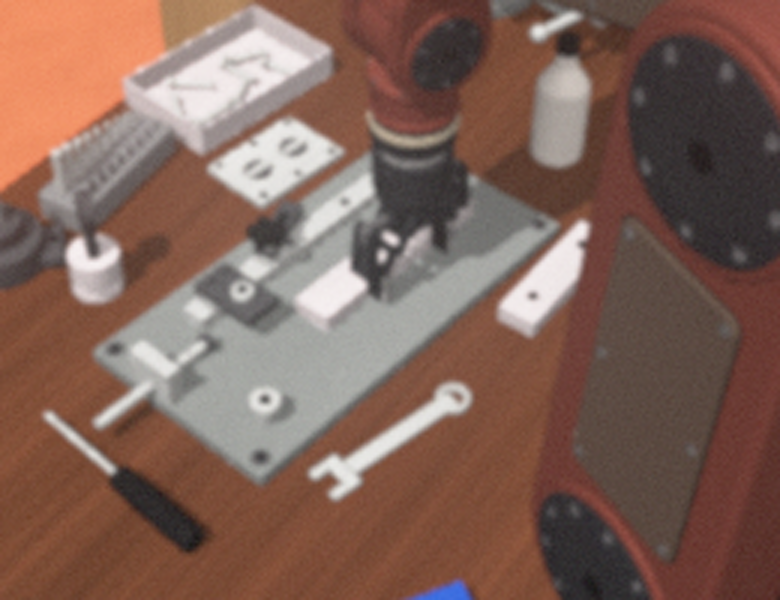

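View pics/c_topb.png

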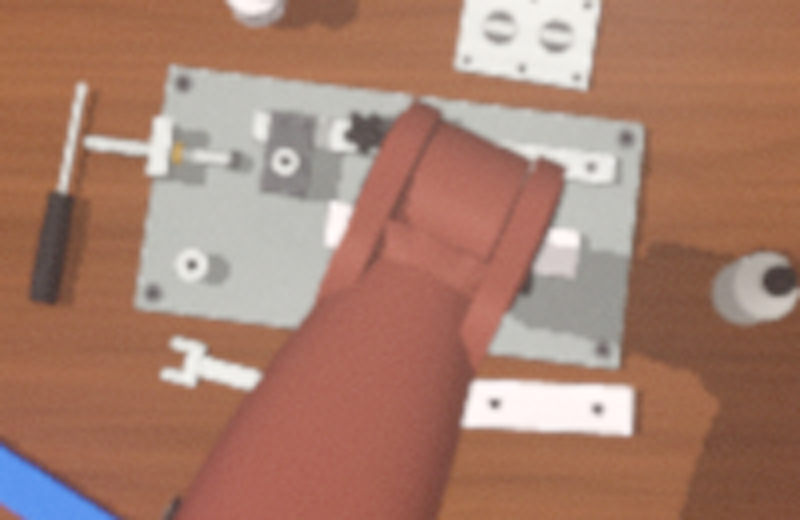

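Request:
{"name": "apply_moves", "arguments": {"series": [{"wx": 0, "wy": 0, "wz": 0, "x": 0.5, "y": -0.06, "z": 0, "gripper": -1}, {"wx": 0, "wy": 0, "wz": 0, "x": 0.5, "y": -0.06, "z": 0, "gripper": -1}, {"wx": 0, "wy": 0, "wz": 0, "x": 0.5, "y": -0.06, "z": 0, "gripper": -1}, {"wx": 0, "wy": 0, "wz": 0, "x": 0.5, "y": -0.06, "z": 0, "gripper": -1}, {"wx": 0, "wy": 0, "wz": 0, "x": 0.5, "y": -0.06, "z": 0, "gripper": -1}, {"wx": 0, "wy": 0, "wz": 0, "x": 0.5, "y": -0.06, "z": 0, "gripper": -1}, {"wx": 0, "wy": 0, "wz": 0, "x": 0.5, "y": -0.06, "z": 0, "gripper": -1}, {"wx": 0, "wy": 0, "wz": 0, "x": 0.3, "y": -0.04, "z": 0, "gripper": -1}]}}

```text
t: 6.88
position: [0.5469, -0.0952, 0.01]
eef_rot: [0.057, 0.998, -0.003, -0.009]
contact_force: [-7.3, 0.3, 5.5]
gripper_width: 0.995
```

```bash
python3 snap.py d
```

```text
6.875 [ 0.54691565 -0.09521352  0.01003778] jig [-12.3 -55.   10. ] toolx yaw 173.43 [-7.3  0.3  5.5]
```

Request:
{"name": "apply_moves", "arguments": {"series": [{"wx": 0, "wy": 0, "wz": 0, "x": 0.4, "y": -0.05, "z": 0, "gripper": -1}, {"wx": 0, "wy": 0, "wz": 0, "x": 0.3, "y": -0.03, "z": 0, "gripper": -1}]}}

```text
t: 7.12
position: [0.5526, -0.0959, 0.0101]
eef_rot: [0.057, 0.998, -0.003, -0.01]
contact_force: [-6.8, 0.7, 4.7]
gripper_width: 1.002
```

Request:
{"name": "apply_moves", "arguments": {"series": [{"wx": 0, "wy": 0, "wz": 0, "x": 0.3, "y": -0.03, "z": 0, "gripper": -1}, {"wx": 0, "wy": 0, "wz": 0, "x": 0.2, "y": -0.02, "z": 0, "gripper": -1}]}}

```text
t: 7.38
position: [0.5563, -0.0963, 0.0101]
eef_rot: [0.058, 0.998, -0.003, -0.012]
contact_force: [-7.4, 0.0, 5.4]
gripper_width: 1.005
```

```bash
python3 snap.py e side top
```

```text
7.375 [ 0.55634955 -0.0962995   0.01010114] jig [ -2.8 -55.   10.1] toolx yaw 173.39 [-7.4  0.   5.4]
```

View pics/e_sideb.png

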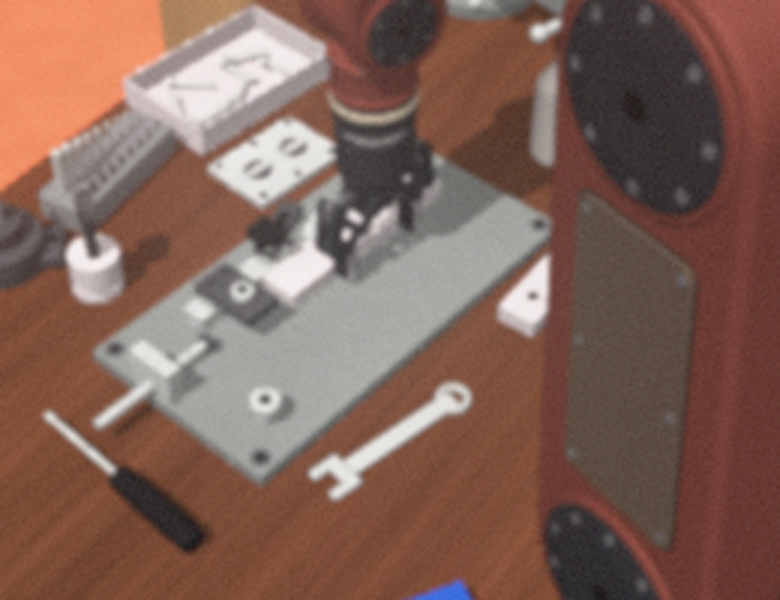

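View pics/e_topb.png

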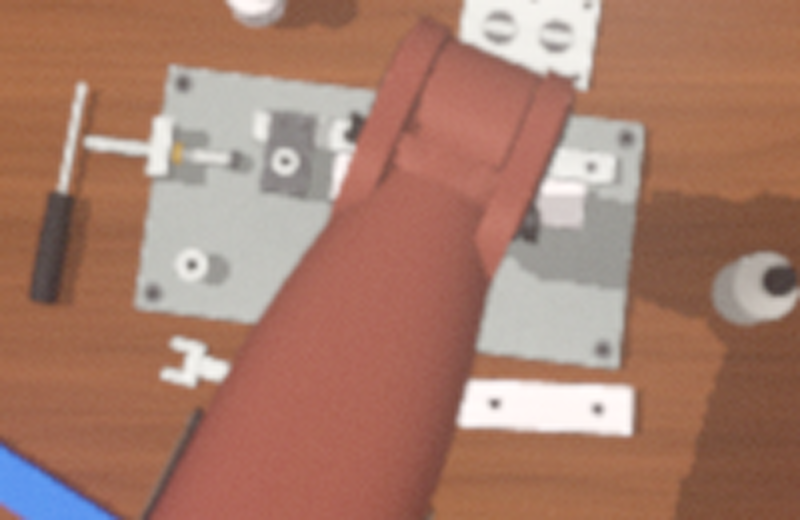

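Request:
{"name": "apply_moves", "arguments": {"series": [{"wx": 0, "wy": 0, "wz": 0, "x": 0.3, "y": -0.03, "z": 0, "gripper": -1}, {"wx": 0, "wy": 0, "wz": 0, "x": 0.3, "y": -0.03, "z": 0, "gripper": -1}]}}

```text
t: 7.72
position: [0.5598, -0.0966, 0.01]
eef_rot: [0.058, 0.998, -0.003, -0.015]
contact_force: [-21.2, 2.8, 15.5]
gripper_width: 1.0
```

Request:
{"name": "apply_moves", "arguments": {"series": [{"wx": 0, "wy": 0, "wz": 0, "x": 0.3, "y": -0.03, "z": 0, "gripper": -1}]}}

```text
t: 7.85
position: [0.5597, -0.0966, 0.01]
eef_rot: [0.058, 0.998, -0.003, -0.018]
contact_force: [-24.2, 1.6, 19.5]
gripper_width: 1.0
```

Request:
{"name": "apply_moves", "arguments": {"series": [{"wx": 0, "wy": 0, "wz": 0, "x": -1.5, "y": 0.18, "z": 0, "gripper": -1}, {"wx": 0, "wy": 0, "wz": 0, "x": -1.5, "y": 0.18, "z": 0.5, "gripper": -1}, {"wx": 0, "wy": 0, "wz": 0, "x": -0.5, "y": -1, "z": 4, "gripper": 0}, {"wx": 0, "wy": 0, "wz": 0, "x": 0, "y": -4, "z": 4, "gripper": 1}, {"wx": 0, "wy": 0, "wz": 0, "x": 0, "y": -5, "z": 3, "gripper": 1}, {"wx": 0, "wy": 0, "wz": 0, "x": 0, "y": -5, "z": 0, "gripper": 1}, {"wx": 0, "wy": 0, "wz": 0, "x": 0, "y": 0, "z": 0, "gripper": 1}]}}

```text
t: 8.72
position: [0.5248, -0.248, 0.1294]
eef_rot: [0.058, 0.998, -0.005, -0.016]
contact_force: [0.5, 0.6, -1.7]
gripper_width: -0.002
```

```bash
python3 snap.py f wrist side top; python3 - <<'E'
from h import *
from scipy.spatial.transform import Rotation as Ro
o=bot.get_obs();R=Ro.from_quat(o["eef_rot"]).as_matrix()
a=np.pi-.116
D=np.array([[np.cos(a),np.sin(a),0],[np.sin(a),-np.cos(a),0],[0,0,-1]])
print("fix deg",np.degrees(Ro.from_matrix(D@R.T).as_rotvec()).round(2),o["gripper_width"])
E
```

```text
8.725 [ 0.52476031 -0.24801315  0.12942577] jig [ -16.6 -209.3  129.4] toolx yaw 173.39 [ 0.5  0.6 -1.7]
fix deg [ 0.34 -1.91 -0.25] 0.0005272957150438596
```

View pics/f_wristb.png

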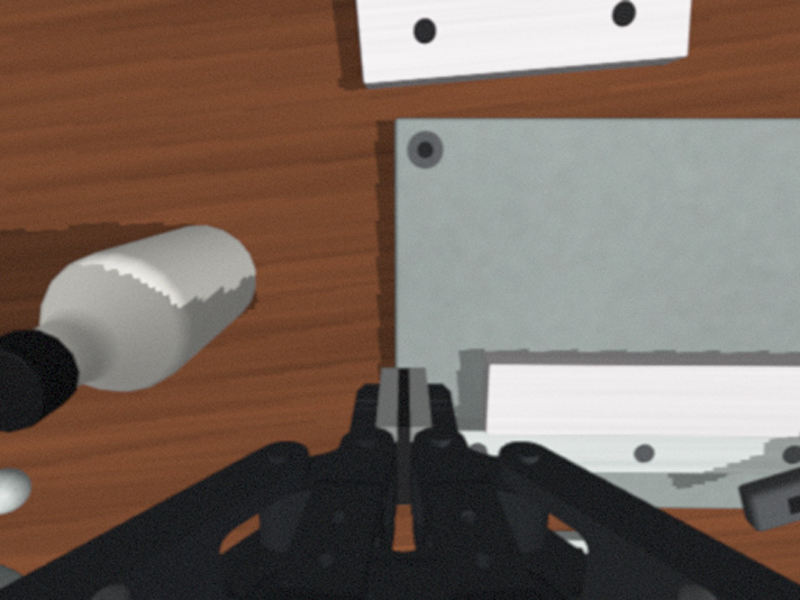

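View pics/f_sideb.png

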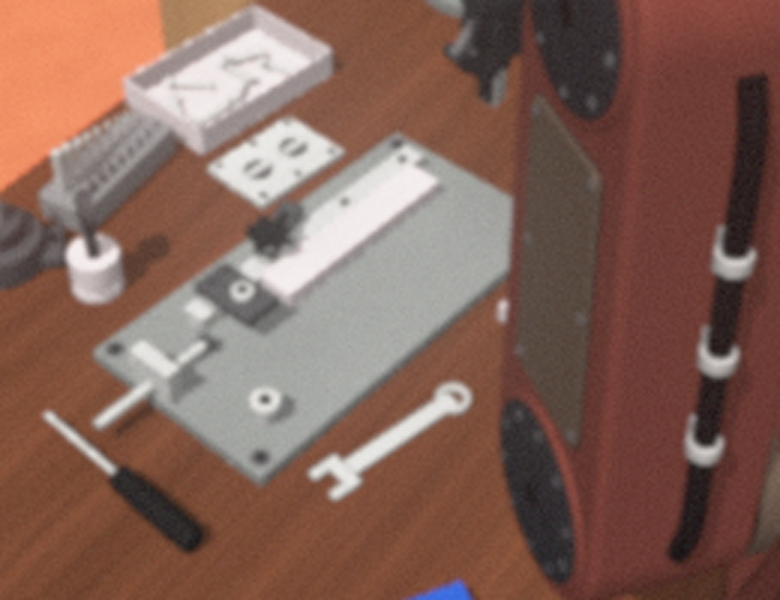

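View pics/f_topb.png

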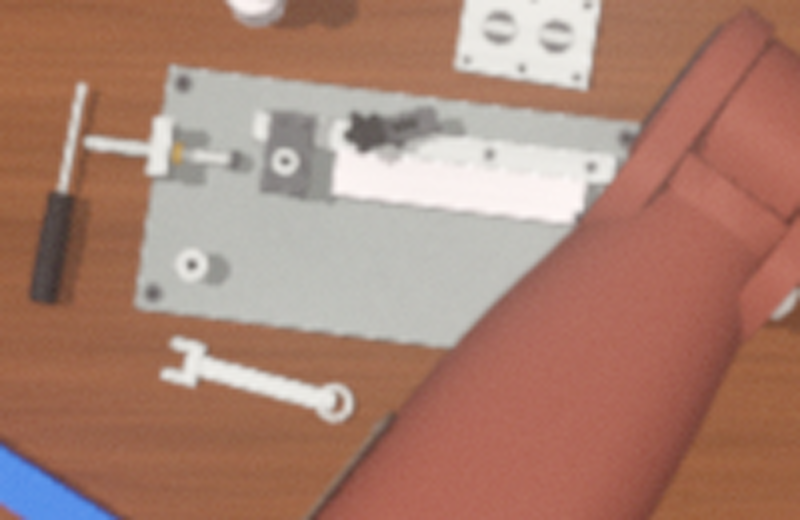

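```bash
python3 - <<'E'
from h import *
import pickle
np.set_printoptions(precision=1,suppress=True)
J=Jig(0.5655,-0.042,-0.116)
W=pickle.load(open("f_wrist.pkl","rb"));T=bot.camera_info("top")
k=lambda u,v:((u+.5)/1.5625-.5,(v+.5)/1.5625-.5)
for n,p,z in [("barRF",(488,364),.036),("barRB",(487,432),.036),("barfrontfar",(790,365),.036),("fence",(640,434),.032),("plate corner",(397,119),.016),("bottle base",(232,270),.01),("neck",(20,370),.13)]:
    print(n,J.j(onz(W,k(*p),z)))
t=lambda u,v:(130+(u-1)/3,100+(v-1)/3)
print("bottle top", J.j(onz(T,t(643,298),.15)), "base edge",J.j(onz(T,t(595,308),.02)))
w=lambda *p:J.w(p)
print(J.w([30,-195,0]),J.w([30,-60,0]))
print(J.j([0.4,-.25,0]))
E
```

```text
barRF [   9.7 -167.4   36. ]
barRB [  48.1 -166.2   36. ]
barfrontfar [  9.4 -15.7  36. ]
fence [ 51.  -83.9  32. ]
plate corner [-109.  -213.7   16. ]
bottle base [ -32.9 -302.6   10. ]
neck [ -26.3 -328.3  130. ]
bottle top [ -26.  -315.3  150. ] base edge [ -30.4 -290.1   20. ]
[ 0.6 -0.2  0. ] [ 0.6 -0.1  0. ]
[-140.3 -225.8    0. ]
```

Request:
{"name": "apply_moves", "arguments": {"series": [{"wx": 0.35, "wy": -1.9, "wz": -0.25, "x": 2.4, "y": 0.2, "z": 0, "gripper": 1}, {"wx": 0, "wy": 0, "wz": 0, "x": 2.3, "y": 0.2, "z": -2, "gripper": 1}, {"wx": 0, "wy": 0, "wz": 0, "x": 0, "y": 0, "z": -3, "gripper": 1}, {"wx": 0, "wy": 0, "wz": 0, "x": 0, "y": 0, "z": -3, "gripper": 1}, {"wx": 0, "wy": 0, "wz": 0, "x": 0, "y": 0, "z": -1, "gripper": 1}, {"wx": 0, "wy": 0, "wz": 0, "x": 0, "y": 0, "z": 0, "gripper": 1}]}}

```text
t: 9.62
position: [0.58, -0.2328, 0.037]
eef_rot: [0.054, 0.999, 0.001, 0.005]
contact_force: [0.2, -0.7, -0.0]
gripper_width: 0.001
```

```bash
cat > fix.py <<'E'
from h import *
from scipy.spatial.transform import Rotation as Ro
o=bot.get_obs();R=Ro.from_quat(o["eef_rot"]).as_matrix()
a=np.pi-.116
D=np.array([[np.cos(a),np.sin(a),0],[np.sin(a),-np.cos(a),0],[0,0,-1]])
print("fix deg",np.degrees(Ro.from_matrix(D@R.T).as_rotvec()).round(2))
E
python3 snap.py g wrist; python3 fix.py
```

```text
9.625 [ 0.57998064 -0.23276961  0.03699002] jig [  36.5 -187.8   37. ] toolx yaw 173.78 [ 0.2 -0.7 -0. ]
fix deg [-0.09  0.6  -0.42]
```

View pics/g_wristb.png

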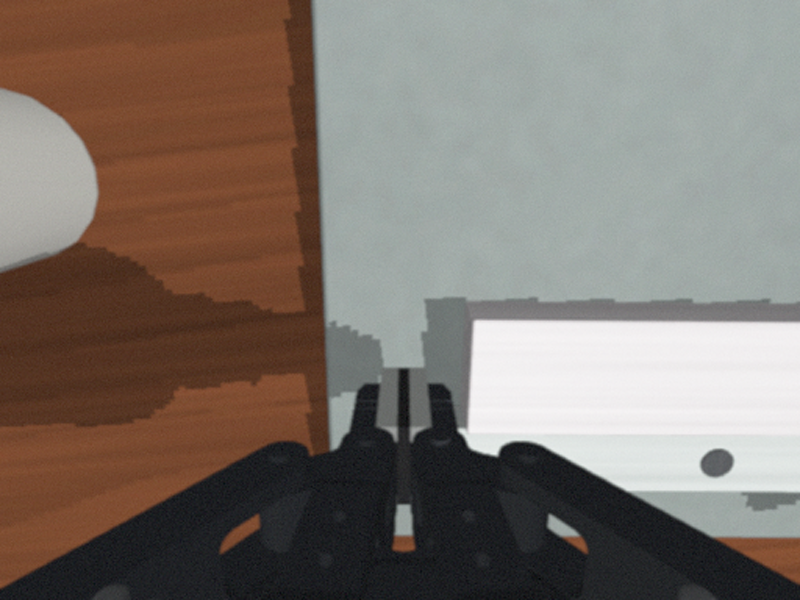

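Request:
{"name": "apply_moves", "arguments": {"series": [{"wx": 0, "wy": 0.6, "wz": -0.4, "x": -0.65, "y": -0.4, "z": 0, "gripper": 1}, {"wx": 0, "wy": 0, "wz": 0, "x": 0, "y": 0, "z": -0.8, "gripper": 1}, {"wx": 0, "wy": 0, "wz": 0, "x": 0, "y": 0, "z": -0.4, "gripper": 1}, {"wx": 0, "wy": 0, "wz": 0, "x": 0, "y": 0, "z": 0, "gripper": 1}]}}

```text
t: 10.18
position: [0.5749, -0.2385, 0.0279]
eef_rot: [0.058, 0.998, -0.0, 0.002]
contact_force: [-0.7, -0.1, 0.2]
gripper_width: 0.005
```

```bash
python3 snap.py g; python3 fix.py
```

```text
10.175 [ 0.57488963 -0.23848944  0.02794233] jig [  32.1 -194.1   27.9] toolx yaw 173.32 [-0.7 -0.1  0.2]
fix deg [0.04 0.18 0.04]
```

Request:
{"name": "apply_moves", "arguments": {"series": [{"wx": 0, "wy": 0, "wz": 0, "x": -0.1, "y": 0.5, "z": -0.4, "gripper": 1}, {"wx": 0, "wy": 0, "wz": 0, "x": 0.06, "y": 0.5, "z": 0, "gripper": 1}, {"wx": 0, "wy": 0, "wz": 0, "x": 0.06, "y": 0.5, "z": 0, "gripper": 1}, {"wx": 0, "wy": 0, "wz": 0, "x": 0.06, "y": 0.5, "z": 0, "gripper": 1}, {"wx": 0, "wy": 0, "wz": 0, "x": 0.06, "y": 0.5, "z": 0, "gripper": 1}, {"wx": 0, "wy": 0, "wz": 0, "x": 0.06, "y": 0.5, "z": 0, "gripper": 1}, {"wx": 0, "wy": 0, "wz": 0, "x": 0.06, "y": 0.5, "z": 0, "gripper": 1}, {"wx": 0, "wy": 0, "wz": 0, "x": 0.06, "y": 0.5, "z": 0, "gripper": 1}]}}

```text
t: 11.18
position: [0.5782, -0.1971, 0.024]
eef_rot: [0.059, 0.998, -0.002, 0.002]
contact_force: [-0.8, -3.4, -1.1]
gripper_width: 0.002
```

```bash
python3 snap.py i wrist side; python3 fix.py
```

```text
11.175 [ 0.57820388 -0.19710236  0.02396539] jig [  30.6 -152.6   24. ] toolx yaw 173.27 [-0.8 -3.4 -1.1]
fix deg [0.15 0.17 0.05]
```

View pics/i_wristb.png

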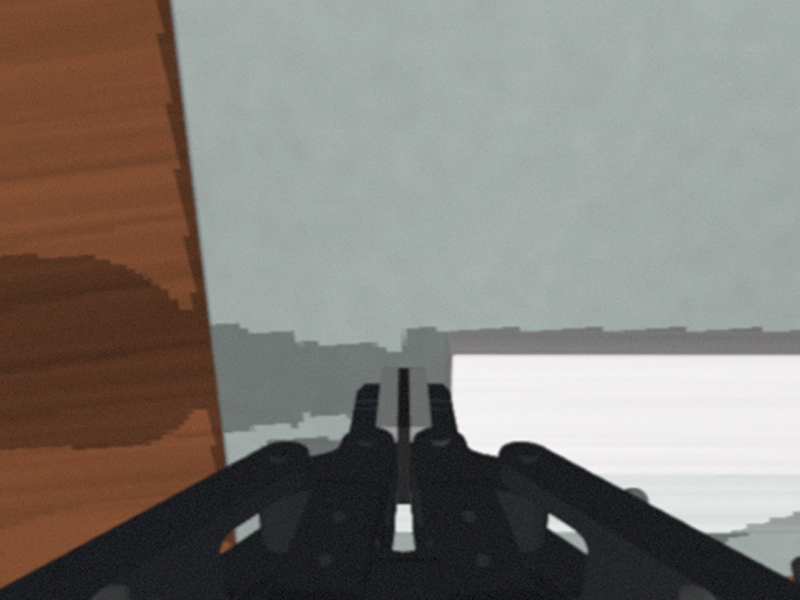

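View pics/i_sideb.png

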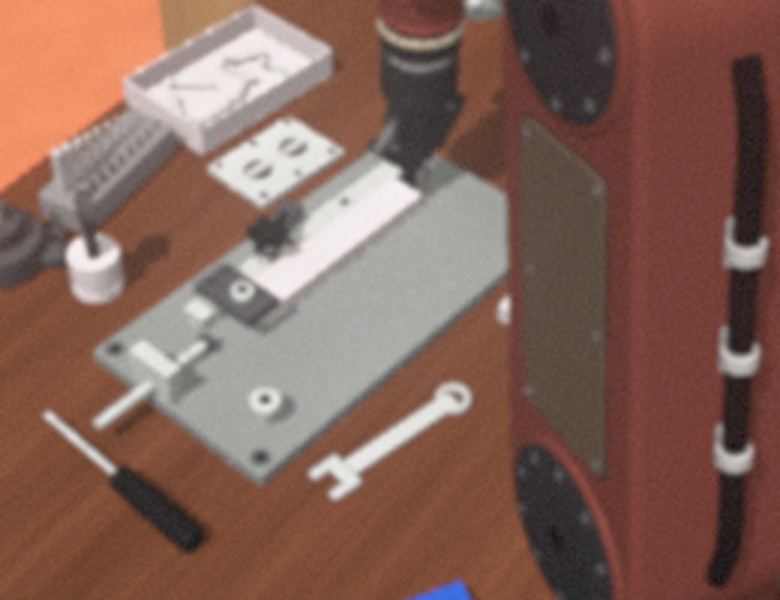

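Request:
{"name": "apply_moves", "arguments": {"series": [{"wx": 0, "wy": 0, "wz": 0, "x": 0.06, "y": 0.5, "z": 0, "gripper": 1}, {"wx": 0, "wy": 0, "wz": 0, "x": 0.06, "y": 0.5, "z": 0, "gripper": 1}, {"wx": 0, "wy": 0, "wz": 0, "x": 0.06, "y": 0.5, "z": 0, "gripper": 1}, {"wx": 0, "wy": 0, "wz": 0, "x": 0.06, "y": 0.5, "z": 0, "gripper": 1}, {"wx": 0, "wy": 0, "wz": 0, "x": 0.06, "y": 0.5, "z": 0, "gripper": 1}, {"wx": 0, "wy": 0, "wz": 0, "x": 0.06, "y": 0.5, "z": 0, "gripper": 1}, {"wx": 0, "wy": 0, "wz": 0, "x": 0.06, "y": 0.5, "z": 0, "gripper": 1}]}}

```text
t: 12.15
position: [0.5826, -0.1598, 0.024]
eef_rot: [0.059, 0.998, -0.002, 0.002]
contact_force: [0.0, -2.9, -1.9]
gripper_width: 0.0
```

```bash
python3 snap.py j wrist side; python3 fix.py
```

```text
12.15 [ 0.58263425 -0.15980148  0.02400299] jig [  30.7 -115.    24. ] toolx yaw 173.27 [ 0.  -2.9 -1.9]
fix deg [0.15 0.17 0.04]
```

View pics/j_wristb.png

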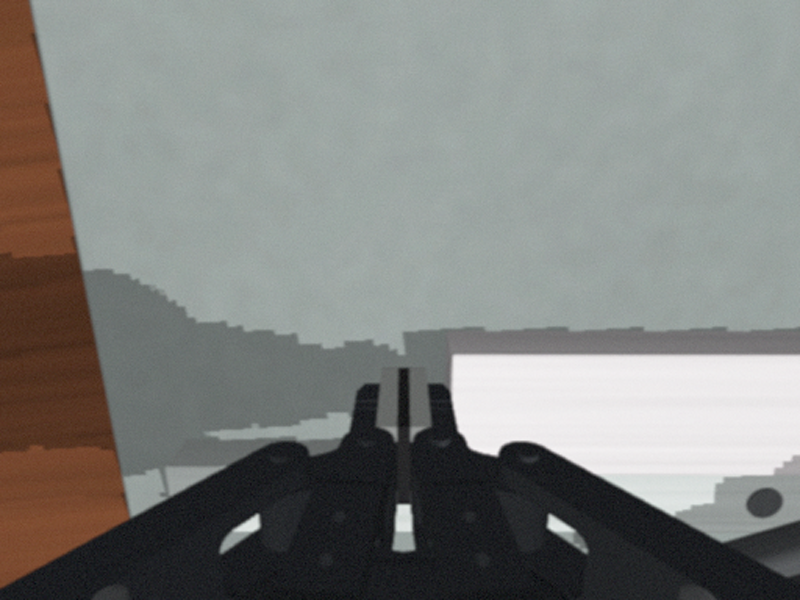

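View pics/j_sideb.png

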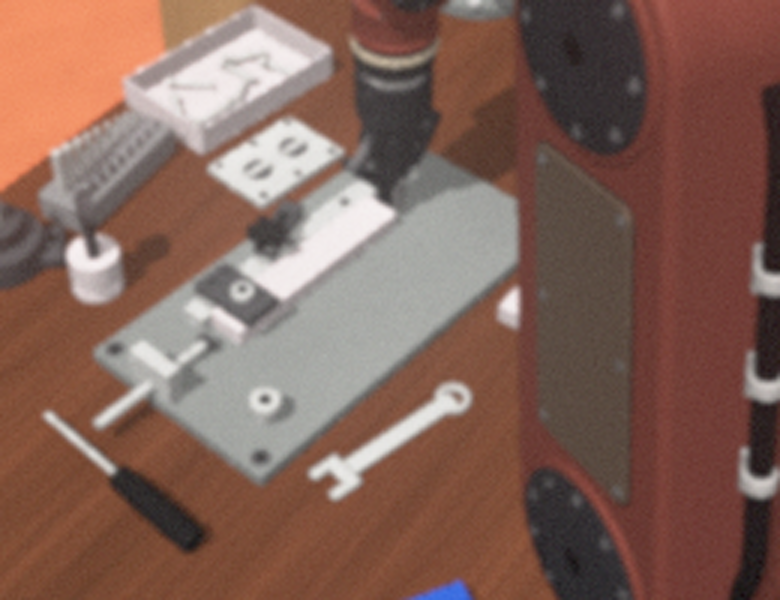

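Request:
{"name": "apply_moves", "arguments": {"series": [{"wx": 0, "wy": 0, "wz": 0, "x": 0.06, "y": 0.5, "z": 0, "gripper": 1}, {"wx": 0, "wy": 0, "wz": 0, "x": 0.05, "y": 0.4, "z": 0, "gripper": 1}, {"wx": 0, "wy": 0, "wz": 0, "x": 0.03, "y": 0.3, "z": 0, "gripper": 1}]}}

```text
t: 12.62
position: [0.5841, -0.1471, 0.0241]
eef_rot: [0.059, 0.998, -0.002, 0.002]
contact_force: [0.1, -2.5, -0.9]
gripper_width: -0.005
```

Request:
{"name": "apply_moves", "arguments": {"series": [{"wx": 0, "wy": 0, "wz": 0, "x": 0.03, "y": 0.3, "z": 0, "gripper": 1}, {"wx": 0, "wy": 0, "wz": 0, "x": 0.03, "y": 0.2, "z": 0, "gripper": 1}]}}

```text
t: 12.88
position: [0.5848, -0.1416, 0.024]
eef_rot: [0.059, 0.998, -0.002, 0.002]
contact_force: [-0.5, -3.1, -1.2]
gripper_width: -0.0
```

Request:
{"name": "apply_moves", "arguments": {"series": [{"wx": 0, "wy": 0, "wz": 0, "x": 0.03, "y": 0.3, "z": 0, "gripper": 1}]}}

```text
t: 13.0
position: [0.5851, -0.1387, 0.0241]
eef_rot: [0.059, 0.998, -0.002, 0.002]
contact_force: [-0.3, -10.3, -1.5]
gripper_width: -0.002
```

```bash
python3 snap.py l side top
```

```text
13.0 [ 0.58510738 -0.13866563  0.02406195] jig [ 30.7 -93.7  24.1] toolx yaw 173.27 [ -0.3 -10.3  -1.5]
```

View pics/l_sideb.png

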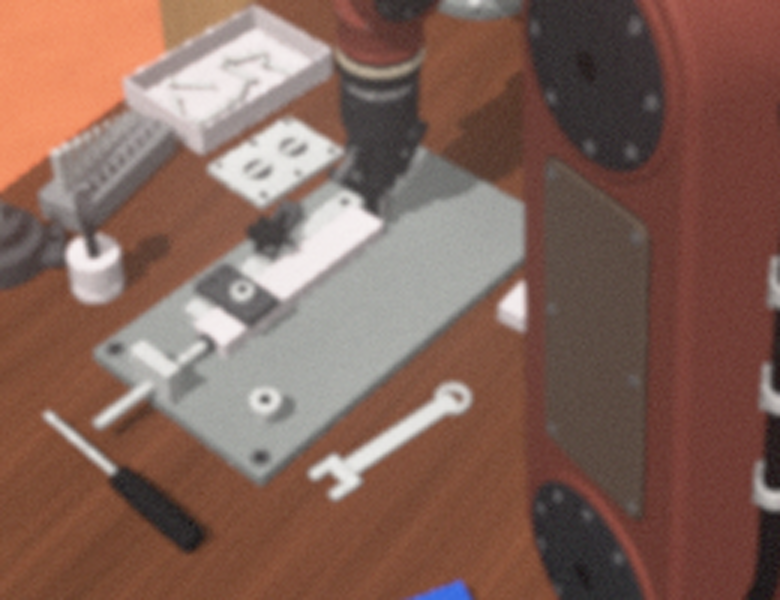

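View pics/l_topb.png

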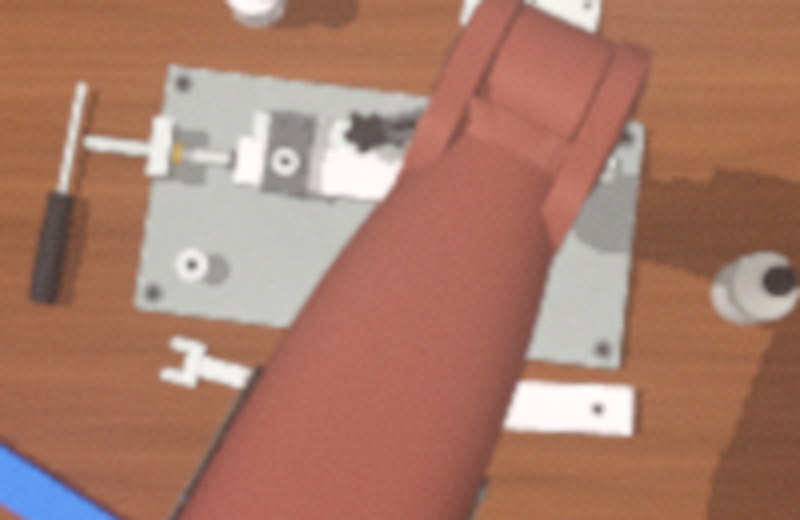

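Request:
{"name": "apply_moves", "arguments": {"series": [{"wx": 0, "wy": 0, "wz": 0, "x": 0.03, "y": 0.25, "z": 0, "gripper": 1}]}}

```text
t: 13.22
position: [0.5852, -0.1383, 0.0242]
eef_rot: [0.059, 0.998, -0.004, 0.001]
contact_force: [-3.5, -18.5, -3.2]
gripper_width: 0.001
```

Request:
{"name": "apply_moves", "arguments": {"series": [{"wx": 0, "wy": 0, "wz": 0, "x": -0.2, "y": -1.5, "z": 0, "gripper": 1}, {"wx": 0, "wy": 0, "wz": 0, "x": -0.2, "y": -1.5, "z": 1, "gripper": 1}, {"wx": 0, "wy": 0, "wz": 0, "x": 0, "y": 0, "z": 5, "gripper": 1}, {"wx": 0, "wy": 0, "wz": 0, "x": 0, "y": 2, "z": 6, "gripper": 1}, {"wx": 0, "wy": 0, "wz": 0, "x": 0, "y": 5, "z": 4, "gripper": 1}, {"wx": 0, "wy": 0, "wz": 0, "x": 0, "y": 5, "z": 2, "gripper": 1}, {"wx": 0, "wy": 0, "wz": 0, "x": 0, "y": 0, "z": 0, "gripper": 1}]}}

```text
t: 14.1
position: [0.5799, -0.0486, 0.2127]
eef_rot: [0.061, 0.998, -0.001, 0.003]
contact_force: [0.3, -0.4, 0.7]
gripper_width: 0.001
```

```bash
python3 snap.py m wrist ; python3 fix.py; python3 - <<'E'
import cv2
im=cv2.imread("pics/m_wrist.png")
cv2.imwrite("pics/m_crop.png",cv2.resize(im[90:270,150:420],None,fx=2.9,fy=2.9,interpolation=cv2.INTER_CUBIC))
E
```

```text
14.1 [ 0.57993363 -0.04862169  0.21274775] jig [ 15.1  -4.9 212.7] toolx yaw 173.04 [ 0.3 -0.4  0.7]
fix deg [0.11 0.33 0.38]
```

View pics/m_wristb.png

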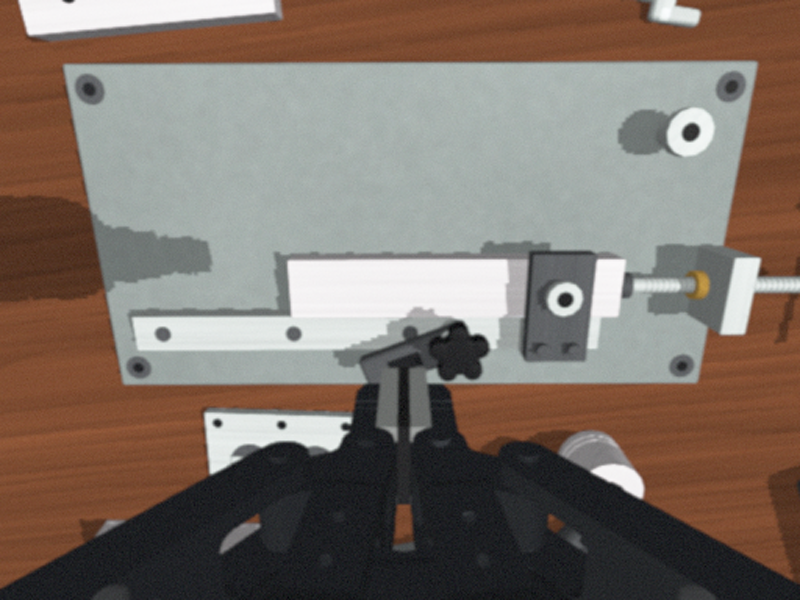

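View pics/m_crop.png

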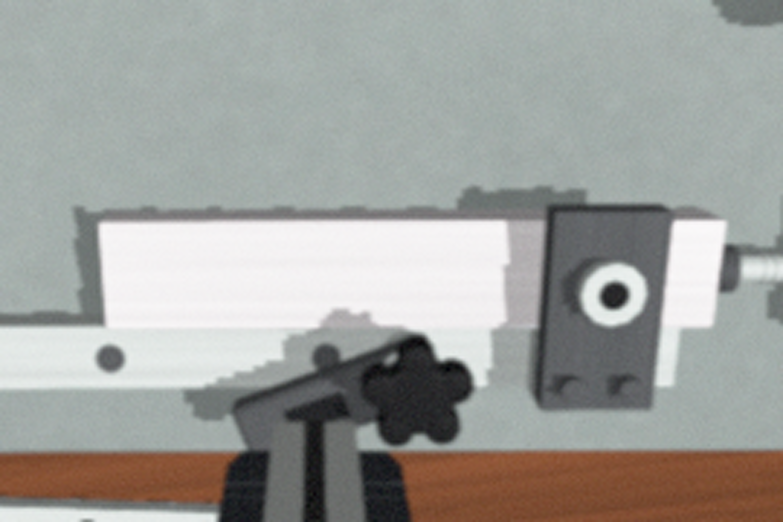

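```bash
python3 - <<'E'
from h import *
import pickle
np.set_printoptions(precision=4,suppress=True)
J=Jig(0.5655,-0.042,-0.116)
W=pickle.load(open("m_wrist.pkl","rb"));T=bot.camera_info("top")
c=lambda u,v:(150+(u-.9)/2.9,90+(v-.9)/2.9)
for n,p,z in [("RF",(98,220),.036),("RB",(105,327),.036),("LF",(727,220),.036),("LB",(714,327),.036),("fence mid",(300,327),.032),("fenceR",(30,327),.032),("pad",(722,265),.030),("tip1",(234,403),.053),("knob",(418,388),.073),("drill front",(550,207),.049)]: print(n,J.j(onz(W,c(*p),z)).round(1))
t=lambda u,v:(130+(u-1)/3,100+(v-1)/3)
print("piston",J.j(onz(T,t(250,92),.02)).round(0))
prev=J.w([15.1,-4.9,0])
for th in [2.15,1.9,1.7,1.5,1.3,1.1,.9,.7,.5,.3,.15,0]:
    d=np.array([-np.cos(th),-np.sin(th)]);n=np.array([np.sin(th),-np.cos(th)])
    e=11*abs(n[0])+9*abs(n[1])
    p=np.array([62.5,30])+55*d+(12+e)*n
    w=J.w([*p,0]);print(th,p.round(1),w,((w-prev)*100).round(2));prev=w
E
```

```text
RF [  9.4 -80.2  36. ]
RB [ 48.9 -80.6  36. ]
LF [ 10.5 139.   36. ]
LB [ 50.  139.3  36. ]
fence mid [ 50.7 -10.2  32. ]
fenceR [  50.2 -108.9   32. ]
pad [ 28.5 142.   30. ]
tip1 [ 71.4 -33.3  53. ]
knob [57.6 28.8 73. ]
drill front [ 2.8 73.7 49. ]
piston [177. 147.  20.]
2.15 [114.5  -1.7] [ 0.679 -0.057  0.   ] [ 9.91 -0.83  0.  ]
1.9 [104.2 -13.9] [ 0.6674 -0.0678  0.    ] [-1.16 -1.09  0.  ]
1.7 [ 93.5 -21.4] [ 0.6558 -0.0741  0.    ] [-1.16 -0.63  0.  ]
1.5 [ 82.2 -26.5] [ 0.644  -0.0779  0.    ] [-1.18 -0.38  0.  ]
1.3 [ 71.9 -29.7] [ 0.6335 -0.0798  0.    ] [-1.06 -0.19  0.  ]
1.1 [ 60.6 -30.8] [ 0.6222 -0.0796  0.    ] [-1.13  0.02  0.  ]
0.9 [ 48.8 -29.4] [ 0.6106 -0.0768  0.    ] [-1.15  0.27  0.  ]
0.7 [ 37.2 -25.3] [ 0.5995 -0.0714  0.    ] [-1.11  0.54  0.  ]
0.5 [ 26.3 -18.5] [ 0.5895 -0.0634  0.    ] [-1.   0.8  0. ]
0.3 [17. -9.] [ 0.5813 -0.0529  0.    ] [-0.81  1.04  0.  ]
0.15 [11.5 -0.5] [ 0.5769 -0.0438  0.    ] [-0.45  0.91  0.  ]
0 [7.5 9. ] [ 0.574  -0.0339  0.    ] [-0.29  0.99  0.  ]
```

Request:
{"name": "apply_moves", "arguments": {"series": [{"wx": 0.1, "wy": 0.3, "wz": 0.4, "x": 3.4, "y": -0.15, "z": -1, "gripper": 1}, {"wx": 0, "wy": 0, "wz": 0, "x": 3.4, "y": -0.15, "z": -2, "gripper": 1}, {"wx": 0, "wy": 0, "wz": 0, "x": 3.2, "y": -0.15, "z": -2, "gripper": 1}, {"wx": 0, "wy": 0, "wz": 0, "x": 0, "y": 0, "z": -3, "gripper": 1}, {"wx": 0, "wy": 0, "wz": 0, "x": 0, "y": 0, "z": -3, "gripper": 1}, {"wx": 0, "wy": 0, "wz": 0, "x": 0, "y": 0, "z": -1.5, "gripper": 1}, {"wx": 0, "wy": 0, "wz": 0, "x": 0, "y": 0, "z": 0, "gripper": 1}]}}

```text
t: 15.02
position: [0.6805, -0.0639, 0.0789]
eef_rot: [0.062, 0.998, 0.001, -0.002]
contact_force: [0.5, 0.0, 0.4]
gripper_width: 0.003
```

```bash
python3 snap.py n wrist side; python3 fix.py
```

```text
15.025 [ 0.68048662 -0.06392236  0.07889171] jig [116.8  -8.5  78.9] toolx yaw 172.93 [0.5 0.  0.4]
fix deg [-0.11 -0.11  0.4 ]
```

View pics/n_wristb.png

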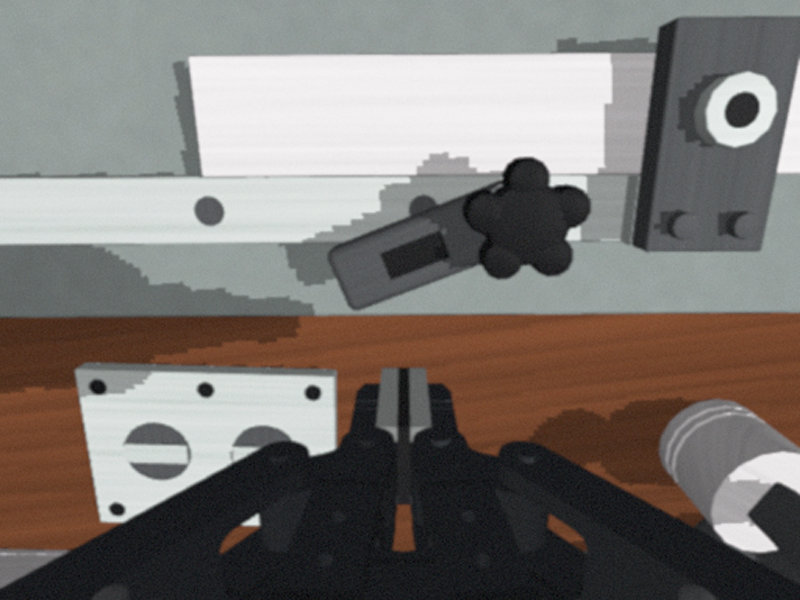

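View pics/n_sideb.png

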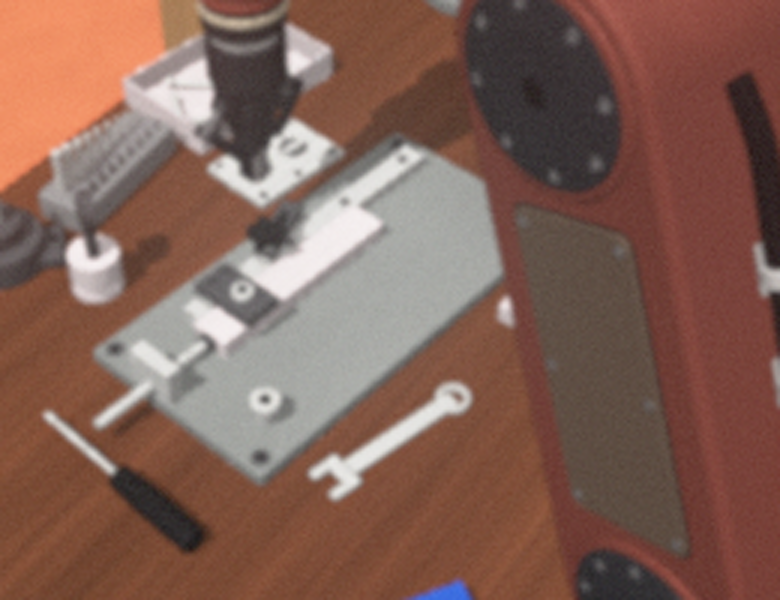

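Request:
{"name": "apply_moves", "arguments": {"series": [{"wx": 0, "wy": 0, "wz": 0.4, "x": 0.1, "y": 0, "z": -1.8, "gripper": 1}, {"wx": 0, "wy": 0, "wz": 0, "x": 0, "y": 0, "z": -1.4, "gripper": 1}, {"wx": 0, "wy": 0, "wz": 0, "x": 0, "y": 0, "z": -0.5, "gripper": 1}, {"wx": 0, "wy": 0, "wz": 0, "x": 0, "y": 0, "z": 0, "gripper": 1}]}}

```text
t: 15.62
position: [0.6839, -0.0641, 0.0439]
eef_rot: [0.058, 0.998, 0.001, 0.001]
contact_force: [0.5, -0.2, 0.9]
gripper_width: 0.003
```

```bash
python3 snap.py n; python3 fix.py
```

```text
15.625 [ 0.68388613 -0.06413321  0.04386801] jig [120.2  -8.3  43.9] toolx yaw 173.4 [ 0.5 -0.2  0.9]
fix deg [-0.06  0.08 -0.05]
```

Request:
{"name": "apply_moves", "arguments": {"series": [{"wx": 0, "wy": 0, "wz": 0, "x": -0.8, "y": -0.18, "z": 0, "gripper": 1}, {"wx": 0, "wy": 0, "wz": 0, "x": -0.8, "y": -0.18, "z": 0, "gripper": 1}, {"wx": 0, "wy": 0, "wz": 0, "x": -0.6, "y": -0.32, "z": 0, "gripper": 1}, {"wx": 0, "wy": 0, "wz": 0, "x": -0.6, "y": -0.32, "z": 0, "gripper": 1}, {"wx": 0, "wy": 0, "wz": 0, "x": -0.6, "y": -0.2, "z": 0, "gripper": 1}, {"wx": 0, "wy": 0, "wz": 0, "x": -0.6, "y": -0.2, "z": 0, "gripper": 1}]}}

```text
t: 16.38
position: [0.6425, -0.079, 0.0457]
eef_rot: [0.057, 0.998, 0.001, 0.002]
contact_force: [1.7, 0.3, 0.1]
gripper_width: 0.003
```

```bash
python3 snap.py p wrist side; python3 fix.py
```

```text
16.375 [ 0.64252921 -0.07898848  0.04567523] jig [ 80.8 -27.8  45.7] toolx yaw 173.42 [1.7 0.3 0.1]
fix deg [-0.04  0.24 -0.05]
```

View pics/p_wristb.png

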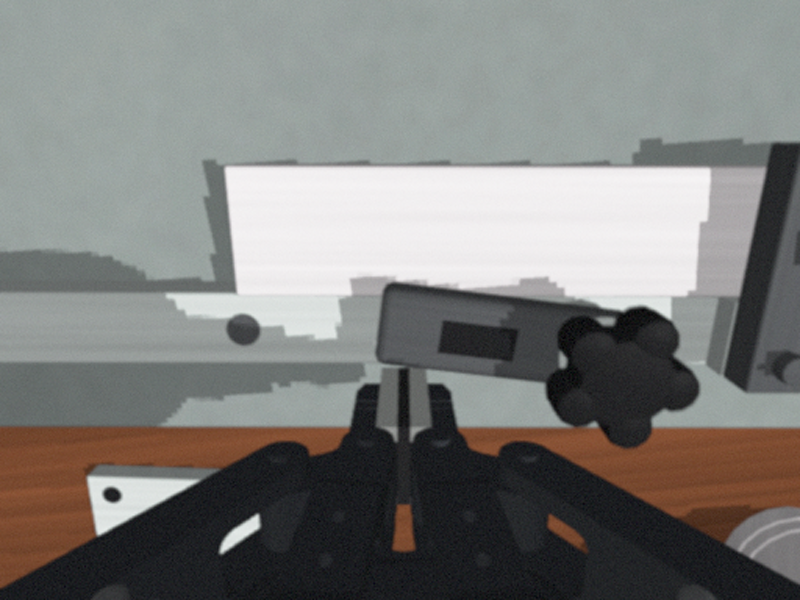

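View pics/p_sideb.png

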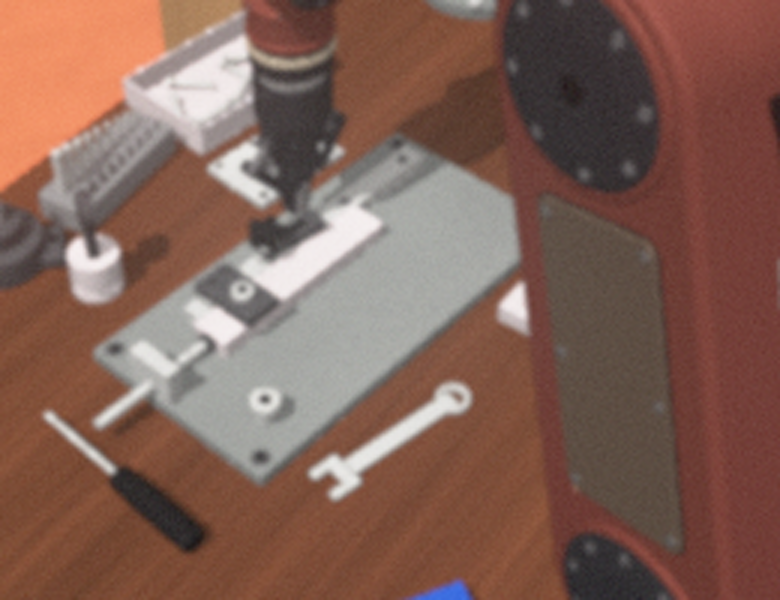

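Request:
{"name": "apply_moves", "arguments": {"series": [{"wx": 0, "wy": 0, "wz": 0, "x": -0.72, "y": 0.3, "z": -0.15, "gripper": 1}, {"wx": 0, "wy": 0, "wz": 0, "x": -0.5, "y": 0, "z": 0, "gripper": 1}, {"wx": 0, "wy": 0, "wz": 0, "x": -0.5, "y": 0, "z": 0, "gripper": 1}, {"wx": 0, "wy": 0, "wz": 0, "x": -0.55, "y": 0.1, "z": 0, "gripper": 1}, {"wx": 0, "wy": 0, "wz": 0, "x": -0.55, "y": 0.1, "z": 0, "gripper": 1}, {"wx": 0, "wy": 0, "wz": 0, "x": -0.5, "y": 0.23, "z": 0, "gripper": 1}, {"wx": 0, "wy": 0, "wz": 0, "x": -0.5, "y": 0.23, "z": 0, "gripper": 1}]}}

```text
t: 17.35
position: [0.6022, -0.0693, 0.0444]
eef_rot: [0.058, 0.998, 0.0, 0.003]
contact_force: [2.3, -1.1, 0.4]
gripper_width: 0.0
```

```bash
python3 snap.py q wrist; python3 fix.py
```

```text
17.35 [ 0.60217023 -0.06930296  0.04440221] jig [ 39.6 -22.9  44.4] toolx yaw 173.4 [ 2.3 -1.1  0.4]
fix deg [ 0.    0.27 -0.06]
```

View pics/q_wristb.png

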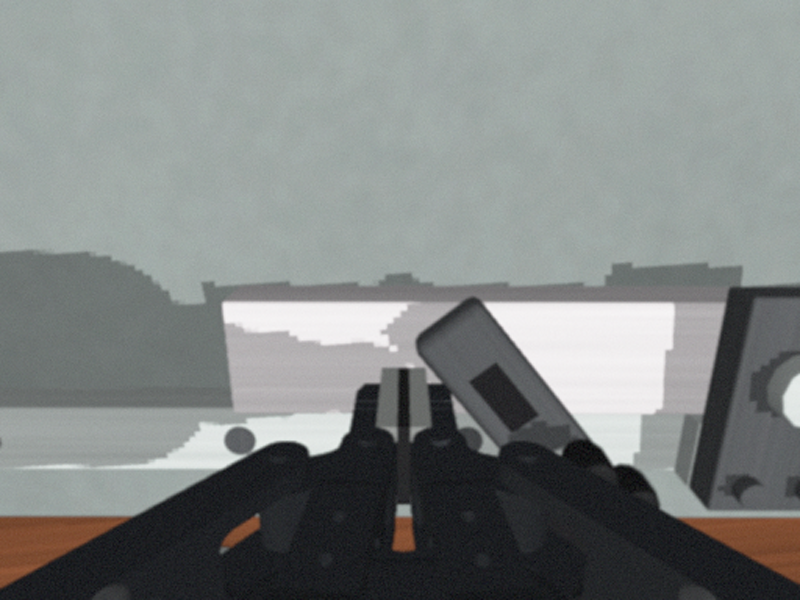

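Request:
{"name": "apply_moves", "arguments": {"series": [{"wx": 0, "wy": 0, "wz": 0, "x": -0.4, "y": 0.4, "z": 0, "gripper": 1}, {"wx": 0, "wy": 0, "wz": 0, "x": -0.4, "y": 0.4, "z": 0, "gripper": 1}, {"wx": 0, "wy": 0, "wz": 0, "x": -0.4, "y": 0.5, "z": 0, "gripper": 1}, {"wx": 0, "wy": 0, "wz": 0, "x": -0.4, "y": 0.5, "z": 0, "gripper": 1}, {"wx": 0, "wy": 0, "wz": 0, "x": -0.22, "y": 0.4, "z": 0, "gripper": 1}, {"wx": 0, "wy": 0, "wz": 0, "x": -0.22, "y": 0.4, "z": 0, "gripper": 1}]}}

```text
t: 18.15
position: [0.5797, -0.0414, 0.0444]
eef_rot: [0.058, 0.998, -0.0, 0.002]
contact_force: [1.0, -0.4, 1.3]
gripper_width: 0.002
```

```bash
python3 snap.py r wrist; python3 fix.py
```

```text
18.15 [ 0.57970655 -0.04136067  0.04438552] jig [14.   2.3 44.4] toolx yaw 173.41 [ 1.  -0.4  1.3]
fix deg [ 0.02  0.24 -0.07]
```

View pics/r_wristb.png

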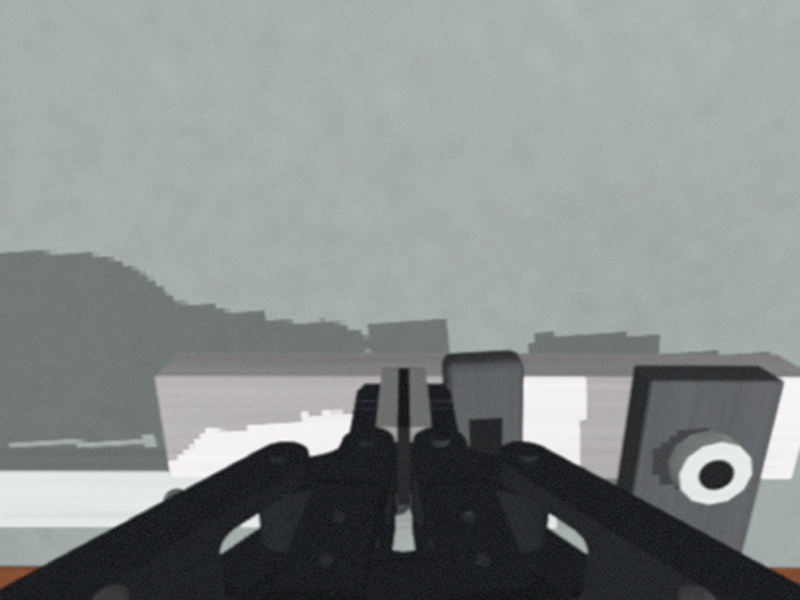

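Request:
{"name": "apply_moves", "arguments": {"series": [{"wx": 0, "wy": 0, "wz": 0, "x": 0.02, "y": 0.2, "z": 0, "gripper": 1}, {"wx": 0, "wy": 0, "wz": 0, "x": 0.02, "y": 0.2, "z": 0, "gripper": 1}]}}

```text
t: 18.45
position: [0.5793, -0.0377, 0.0443]
eef_rot: [0.058, 0.998, -0.001, 0.001]
contact_force: [-2.7, -10.1, 1.3]
gripper_width: -0.004
```

Request:
{"name": "apply_moves", "arguments": {"series": [{"wx": 0, "wy": 0, "wz": 0, "x": 0.02, "y": 0.2, "z": 0, "gripper": 1}]}}

```text
t: 18.58
position: [0.5793, -0.0376, 0.0444]
eef_rot: [0.058, 0.998, -0.003, 0.001]
contact_force: [-2.8, -12.5, 1.8]
gripper_width: -0.003
```

Request:
{"name": "apply_moves", "arguments": {"series": [{"wx": 0, "wy": 0, "wz": 0, "x": -0.1, "y": -1, "z": 0, "gripper": 1}, {"wx": 0, "wy": 0, "wz": 0, "x": -0.2, "y": -1.5, "z": 0.5, "gripper": 1}, {"wx": 0, "wy": 0, "wz": 0, "x": 0, "y": 0, "z": 4, "gripper": 1}, {"wx": 0, "wy": 0, "wz": 0, "x": 0.5, "y": 2, "z": 6, "gripper": 1}, {"wx": 0, "wy": 0, "wz": 0, "x": 2, "y": 0, "z": 6, "gripper": 1}, {"wx": 0, "wy": 0, "wz": 0, "x": 2, "y": 0, "z": 3, "gripper": 1}, {"wx": 0, "wy": 0, "wz": 0, "x": 0, "y": 0, "z": 0, "gripper": 1}]}}

```text
t: 19.45
position: [0.6193, -0.0456, 0.2453]
eef_rot: [0.059, 0.998, -0.001, 0.0]
contact_force: [-0.5, 0.5, -0.6]
gripper_width: 0.003
```

```bash
python3 snap.py s wrist side top; python3 - <<'E'
import cv2
im=cv2.imread("pics/s_wrist.png")
cv2.imwrite("pics/s_crop.png",cv2.resize(im[90:260,130:430],None,fx=2.6,fy=2.6,interpolation=cv2.INTER_CUBIC))
E
```

```text
19.45 [ 0.61928303 -0.04562535  0.24529541] jig [ 53.8   2.6 245.3] toolx yaw 173.19 [-0.5  0.5 -0.6]
```

View pics/s_wristb.png

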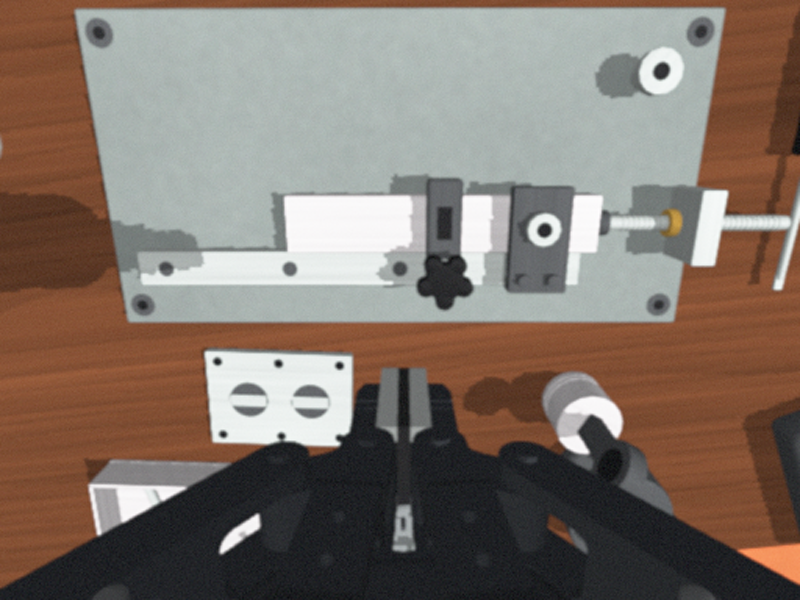

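View pics/s_crop.png

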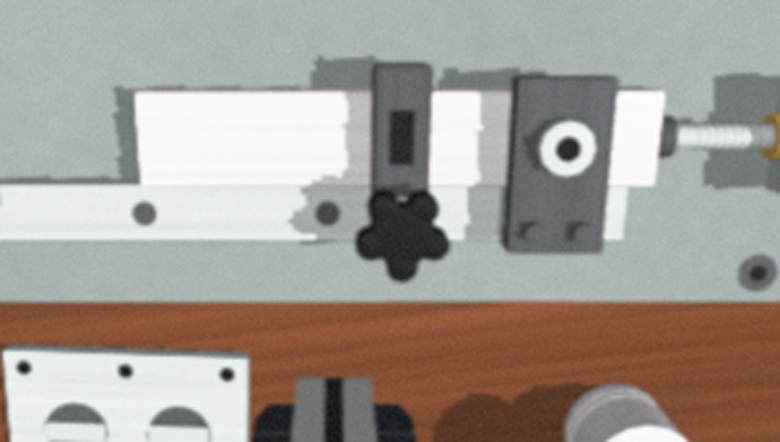

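View pics/s_sideb.png

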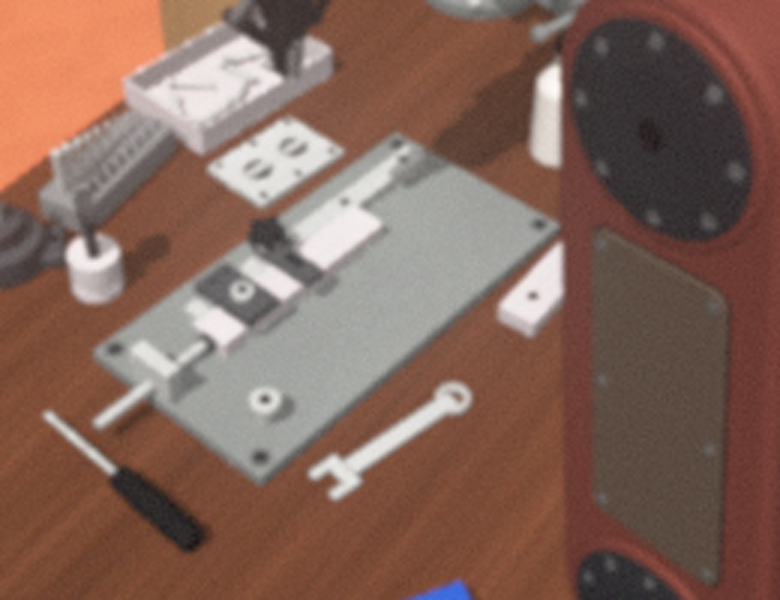

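```bash
python3 - <<'E'
from h import *
import pickle
J=Jig(0.5655,-0.042,-0.116)
W=pickle.load(open("s_wrist.pkl","rb"))
g=cv2.cvtColor(cv2.imread("pics/s_wrist.png"),cv2.COLOR_BGR2GRAY).astype(float)
# front top edge of bar & back edge: gradient extrema in row windows, groups of columns (full-res px)
c=lambda u,v:(130+(u-.8)/2.6,90+(v-.8)/2.6)
def edge(u0,u1,v0,v1,sign):
    a,b=c(u0,v0),c(u1,v1)
    p=g[int(a[1]):int(b[1])+1,int(a[0]):int(b[0])+1].mean(1);d=sign*np.diff(p);d=np.clip(d,0,None);k=d.argmax();s=slice(max(k-1,0),k+2)
    r=int(a[1])+.5+(d[s]*np.arange(len(d))[s]).sum()/d[s].sum()
    return ((a[0]+b[0])/2,r)
for n,u0,u1,z in [("R",145,200,.036),("RM",220,290,.036),("M",440,470,.036),("L",620,650,.036)]:
    f=edge(u0,u1,78,105,1);b=edge(u0,u1,172,198,-1)
    print(n,"front",J.j(onz(W,f,z))[:2].round(1),"back",J.j(onz(W,b,z))[:2].round(1))
for n,u0,u1 in [("fenceR",20,60),("fR2",70,110)]:
    f=edge(u0,u1,168,200,1);print(n,J.j(onz(W,f,.032))[:2].round(1))
print("fence back",[J.j(onz(W,edge(u0,u1,225,255,-1),.032))[:2].round(1) for u0,u1 in [(20,60),(170,230),(440,465)]])
for z,q in ((.053,[(374,64),(431,64),(374,185),(431,185)]),): 
    P=[J.j(onz(W,c(*p),z))[:2] for p in q];print(np.round(P,1),"angle",np.degrees(np.arctan2(((P[0]+P[1])-(P[2]+P[3]))[1],-((P[0]+P[1])-(P[2]+P[3]))[0])))
print("end",J.j(onz(W,c(665,92),.036)),J.j(onz(W,c(656,184),.036)),"pad",J.j(onz(W,c(663,135),.030)))
E
```

```text
R front [  9.9 -64.1] back [ 48.8 -66.4]
RM front [  9.9 -30. ] back [ 48.6 -31.2]
M front [ 9.7 52.5] back [48.9 54.1]
L front [ 10.  126.8] back [ 49.7 130.8]
fenceR [  49.4 -124.4]
fR2 [  49.4 -102.8]
fence back [array([  74.1, -127. ]), array([ 74.2, -56.5]), array([74.3, 54.6])]
[[-2.  18.2]
 [-2.  40.4]
 [45.8 18.8]
 [45.9 41.9]] angle -1.2352742308434794
end [ 10.54367589 139.18102395  36.        ] [ 49.09580038 139.71405548  36.        ] pad [ 29.12139018 142.69414415  30.        ]
```

```bash
python3 -c "
from bench import bot
print(bot.job_done(), bot.get_obs()['t'])"
```

```text
the job is handed in; nothing more can be done
the job is handed in; nothing more can be done
```

The bar is home in the jig with the clamp strap square across it. I handed the job in at about 19.5 s, with the arm raised clear and touching nothing.

- **Moves:** I pushed the bar to the fence with two open fingertips (about 24 N at contact). I then slid it along the fence with a shut fingertip on its right end until it met the stop. After that I swung the strap in with a fingertip until it met its end stop (about 12 N).
- **Stop:** the push against it peaked at about 18 N. That is well under the 80 N that would move it.
- **Bar against fence:** in the jig's frame the bar's front edge reads x = 9.7 to 10.0 mm along its whole length. Its back edge reads 48.6 to 49.7 mm and the fence face reads 49.4 mm. So it lies flat, with about 1 mm of measuring scatter.
- **Bar against stop:** the left end reads y ≈ 139 mm, and the picture shows the pad touching it. My readings of the pad disagree: 137 to 138.5 mm before the push, and 142 to 143 mm (at a slightly different height) after. I put this down to camera error. The sudden rise in force with no further movement is the firmer evidence of contact.
- **Strap:** about −1° by the picture, which is square within measuring error.
- **Other parts:** those I could see in the last wrist and side pictures looked undisturbed. The arm hid some of the right side, and I did not measure any of them.

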